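# Latch the lens case shut

## Robot

A 6-joint arm with a two-finger parallel gripper is mounted at the origin on the work surface. World frame = base frame: x ahead of the robot, y to its left, z up, the work surface at z = 0. Lengths are in m, angles in rad, forces in N, time in s.
With the tool pointing down it reaches from about 0.35 to 0.875 m from the base axis. Payload 15.5 kg.
Tool frame: the origin (TCP) lies at the very end of the fingers, on their centre line; the grasp point (between the pads) lies 19 mm behind it; z points along the fingers, y is the direction in which the jaws open and shut (so a half turn about z gives the same grasp; the last joint's range is limited). The gripper opens to 85 mm and grips with 20 to 120 N. Pads are 22 mm wide; open, the fingers measure 114 mm over their backs; the gripper's body (76 mm by 85 mm) begins 54 mm behind the grasp point. The pads swing forward as they close: fully open they stand 13 mm farther back than shut.
Start: joints at [-1.264, 0.494, 1.345, -0, 1.302, -0.096], TCP at [0.244, -0.575, 0.231] pointing down, gripper open.
Joint ranges: [-2.91, 2.91], [-0.82, 2.16], [0.22, 2.67], [-1.22, 4.37], [0.12, 2.79], [-3.08, 3.08]. Speed limits (rad/s): [1.89, 1.89, 2.57, 3.01, 3.01, 3.01].

## Interface

Orientations are given as a unit quaternion [x, y, z, w].
In Python, from plant import telemetry, vision, r, silhouettes gives the robot as it stands.
- The arm moves only by the tool apply_moves, never from a script. Its argument "targets" is a list of rows, each an object with "fingers": the closure, from -1 (fully open) to 1 (shut), so that 0 is half open; "linear": the shift along the world's x, y, z in cm, a list of three; "delta_rot": the turn, a rotation vector about the world's x, y, z in degrees, a list of three. A call has 1 to 10 rows; each row shifts and turns the commanded pose from where the row before left it; what a row does not reach is not made up. A row lasts 1/10 s, in which the tool goes at most 50 mm and 8.59 degrees, less where a joint would pass 70% of its speed; a pose out of reach is approached as far as the arm can. A call with a gripper value outside its range is refused whole. The fingers move at their own pace and stop on an object; "squeeze" is the grip in N (left out, the last holds). Time passes only in rows, so rows that do not move let the fingers close. It gives the time, the measured TCP pose, the force and the opening at its end, in the units of the state.
- telemetry.get_state(): the state, without advancing time (a new reading comes with each control period).
- vision.camera(name): name is "side" or "top"; returns a dict with "frame" (400x640x3 uint8, red, green, blue), "mtx" (3x3 intrinsics, pixels), "k1" (the pictures are not rectified: a ray, as slopes to the right and down, at radius r is drawn at 1 + k1 r^2 times it, then the intrinsics apply), "origin" and "attitude" of the camera in the world. Camera axes: x right, y down, z forward; pixel columns grow to the right and rows downward; lengths in m; the calibration is good to about 2 mm. A picture is of the moment at which its call begins. There is no depth.
- r.job_done(): hands the job in, once; it reports no verdict.
Trained networks look in a picture, given as the dict that the camera call returned (one of the last four; its "shot" number tells which), for a name from the list of things; names that differ only in an ending like _2 or _b are one class to them, and where a whole thing is asked for, a point or a joint stands for the part that bears it (a point fixed in the world has none). Each returns a list of dicts, best first, with "conf" (0 to 1); they miss things now and then, are a little off and sometimes report something else, mostly with a low value. They report only what shows in the picture. A call takes as long as a camera call.
- silhouettes(picture, target): "mask" (400x640 bool, what is visible of it) and "rect" ([left, top, right, bottom] in pixels, round what is visible of it).
The state is a dict: "clock": time; "q": joint angles; "qvel": joint speeds; "effort": joint torques, N m; "ee_pos": TCP position; "eef_rot": TCP orientation; "contact_force": force on the tool from outside, world axes, zero at the start; "moment": the same for the moment, N m; "width": finger opening in m.
Only numpy, scipy, OpenCV 4.12 (cv2) and the standard library are available. Lean on these libraries where they do the work, as an engineer would, in place of code of your own. Each camera call takes 0.05 s, during which the arm holds its last target.

## Task

Shut the grey microscope-lens case: push its drawer in until it squeezes the rubber seal with a steady push of about 11 N (never over 14 N on the seal), hook the claw of the draw latch on top of the case fully down over the keeper on the drawer front and draw it snug by its tab, then swing the latch lever down over centre until it lies fully home, so that the drawer is held tight against the seal. Feel your way gently, never leaning hard on the drawer, lever or claw, and leave the things around the case where they are.

Things in the scene. Friction and masses are not known exactly. Their poses are not given: they have to be found in the camera images.
- case: Fixed grey case 180 x 200 x 84 mm (x, y, z), open at its -x end where the drawer is. Origin: centre of its underside, on the table; x runs along the drawer's travel (the drawer opens towards -x, towards the robot), y to the left, z up. Its top, 84 mm above the table, carries the steel draw latch on the centre line y = 0. The latch works in the case's x-z plane. The case stands anywhere within 5 cm in x and 28 cm in y, turned up to 0.3 rad.
- drawer (a joint): How far the drawer is open, m, 0 to 0.09; grows as it comes out towards case -x. 0 is the hard stop. Starts 0.03 to 0.055 open. The slide rubs with 1.5 N. Near home it meets a springy rubber seal round the mouth, 4 N per mm; where the seal is first touched differs each time, anywhere from 0.011 to 0.004, and is not measured: find it by feel. Let go, the drawer creeps back to about where it first touched. Latched it stands at about 0.001 to 0.003.
- drawer_front: Plain grey front plate of the drawer, 22 thick (x) x 196 wide (y) x 80 high, from 4 to 84 mm above the table, moving with the drawer. Its axes are those of the case; its origin is the case origin shifted by the drawer opening towards -x.
- front_face (a point): Centre of the outer (-x) face of the drawer front, 44 mm above the table, 115 mm from the case origin towards -x when the drawer joint is 0. Push it anywhere; the claw overhangs its middle, the parts 80 mm to either side have free room above. Push with the fingertips about 15 mm below the plate's top edge.
- keeper: Small steel keeper ridge standing on the middle of the drawer front's top edge, 6 thick (x) x 12 wide (y) x 8 mm high, leaning 0.2 rad towards -x at its top so that it is undercut. Origin: foot of its outer (-x) face, level with the case top, 105 mm from the case origin towards -x when the drawer joint is 0. Axes those of the case. The claw's lip must hang on its outer (-x) side, where the front plate goes on for another 10 mm.
- keeper_face (a point): 4 mm above the keeper's origin: mid height of the outer (-x) face of the keeper, which the claw lip pulls against.
- lever (a joint): Latch lever angle, rad. 0: shut, lying level, pointing to case +x (away from the keeper), against its stop. Grows as its free end rises and swings over towards -x; 1.57 is upright, stop at 1.75. Starts 1.35 to 1.7. Stays where it is left (0.07 N m friction); it does not snap shut, it must be pressed right down to its stop.
- lever_pivot (a point): Lever hinge (axis along case y): at x = -32 mm, y = 0, z = 98 mm in the case frame.
- lever_handle: Handle of the lever: steel plate 26 wide (y), 6 thick, from 24 to 64 mm out from the pivot, ending in a 9 mm round rolled edge. Origin: the pivot; its x points from the pivot to the free end; z is the face that is on top when shut (the -x side when upright).
- lever_end (a point): Centre of the rolled edge at the lever's free end, 64 mm from the pivot.
- claw (a joint): Angle of the claw on the lever, rad, 0 when latched. The claw's rise above level is (claw minus lever): positive means its nose is raised. Starts with the nose 0.3 to 0.95 rad above level. Friction of 0.025 N m holds it at its angle to the lever, so it turns with the lever (closing the lever lifts the nose off the keeper) unless it hangs on the keeper under pull. Range -0.4 to 2.6.
- claw_pin (a point): Pin that hinges the claw on the lever (axis along y), 14 mm out from the pivot along the lever and 1.5 mm below its centre line (lever frame).
- claw_tip: Nose of the claw: a finger tab above and a downward lip below. The claw is a steel bar 12 wide (y), 6 thick, running from the claw pin towards -x. Origin: the claw pin; x from nose to pin, z up when latched. The lip is 6 thick and reaches 11 mm below the bar's centre line, its inner (+x) face undercut by 0.2 rad to match the keeper.
- claw_tab (a point): Grasp point of the claw's tab: 84 mm from the pin towards the nose and 15 mm above the bar's centre line. The tab is an upright block 16 long (x) x 12 thick (y) x 24 high centred here; pinch it across y with the fingers straddling the bar; it turns stiffly between the pads and may slip a few mm there while turning.
- claw_lip (a point): Middle of the inner (+x) face of the claw's lip: 88.5 mm from the pin towards the nose and 7.5 mm below the bar's centre line. Hooked, it meets the keeper face; with the lip right down on the plate it is about 4 to 5 mm above the plate. Pulling the tab towards case +x drags the lever along (about 5 N of friction) until the lip is snug.
- cup: Lilac plastic cup, 72 mm across, 110 high; origin centre of its underside. Leave alone.
- jar: Small glass jar with a lid, 60 mm across, 70 high, beside the case; origin centre of its underside. Leave alone.
- reagent_bottle: Stoppered glass bottle, 52 mm across, 100 high, beside the case; origin centre of its underside. Leave alone.
- carton: Cardboard carton 150 x 120 x 70 mm; origin centre of its underside. Leave alone.
- tape: Roll of tape, 70 mm across, 20 high; origin centre of its underside. Leave alone.
- dish: Flat round glass dish, 44 mm across, 14 high, lying on the rear left of the case top; origin centre of its underside. Leave alone.
- slide_box: White box for glass slides 90 x 30 x 32 mm; origin centre of its underside. Leave alone.
- notebook: Blue notebook 170 x 120 x 14 mm; origin centre of its underside. Leave alone.

How it is judged:
On the way, in this order (a step that is already met when the one before it is completed fails the run):
1. the drawer rests against the seal under a push of more than 8 N of the fingers (or the gripper above them) ((contact force between drawer_front and the fingers above 8 N or contact force between drawer_front and the arm above 8 N) and value of joint drawer below 0.0115 m and velocity of joint drawer between -0.003 and 0.003 m/s), for 0.2 s.
2. the claw's lip hangs on the outer side of the keeper, pulling on it with more than 3 N, while the lever still stands up (more than 0.35 rad open) (x of claw_lip in the frame of keeper between -0.004 and 0.003 m and z of claw_lip in the frame of keeper below 0.0065 m and contact force between claw_tip and keeper above 3 N and value of joint lever above 0.35 rad), for 0.2 s.
At the end, for the whole second after the job is handed in: Lever within 0.06 rad of its stop; claw lip on the outer side of the keeper (within -4 to 3 mm of it along the case, 1.5 mm or more below its top), pulling on it with over 4 N; drawer within 3.7 mm of its hard stop; things around within 30 mm of where they stood (x of claw_lip in the frame of keeper between -0.004 and 0.003 m and z of claw_lip in the frame of keeper below 0.0065 m and value of joint lever below 0.06 rad and value of joint drawer below 0.0037 m and contact force between claw_tip and keeper above 4 N); the robot touches nothing.
It fails at once if more than 14 N of the fingers or the gripper on the drawer front while it is at the seal (less than 10.5 mm open), or 40 N of the fingers anywhere ((value of joint drawer below 0.0105 m and (contact force between drawer_front and the fingers above 14 N or contact force between drawer_front and the arm above 14 N)) or contact force between drawer_front and the fingers above 40 N).
It fails at once if more than 30 N of the fingers on the lever handle (contact force between lever_handle and the fingers above 30 N).
It fails at once if more than 50 N between claw and keeper (contact force between claw_tip and keeper above 50 N).
It fails at once if more than 30 N of the claw on the drawer front (contact force between claw_tip and drawer_front above 30 N).
It fails at once if any of the things around the case is moved more than 30 mm (distance of any of cup, jar, reagent_bottle, carton, tape, dish, slide_box, notebook from where it was at the start of the episode above 0.03 m).
It also fails if it takes over 72 s, if anything falls off the work surface, if the arm or the gripper's body presses on something with over 40 N, if the wrist force passes 120 N, or if a joint passes its speed limit or range.

## Working session

There is one attempt and no reset: what is moved stays moved. The work goes in short steps, Python scripts to look and compute and a tool call to move; the robot and the scene stay as the last step left them, time stands still between calls to the robot, and variables do not carry over. Pictures are saved under pics/ and viewed, and the job is handed in when it is done.

Besides the shell and the picture viewer there is one more tool, called after "Emit:" in YAML: its name, and indented under it one key for each argument. apply_moves: Moves the arm, as the interface text tells. Its arguments: {"type":"object","properties":{"targets":{"type":"array","items":{"type":"object","properties":{"fingers":{"type":"number"},"linear":{"type":"array","items":{"type":"number"}},"delta_rot":{"type":"array","items":{"type":"number"}}}}},"squeeze":{"type":"number"}},"required":["targets"]}

```bash
ls; mkdir -p pics
python3 - <<'E'
from plant import telemetry, vision, r, silhouettes
import cv2
s=telemetry.get_state(); print(s)
for n in ("side","top"):
    p=vision.camera(n); cv2.imwrite(f"pics/{n}0.png",p["frame"][:,:,::-1]); print(n,{k:v for k,v in p.items() if k!="frame"})
    for t in ("case","drawer_front","keeper","lever_handle","claw_tip"):
        print(t,[(round(d["conf"],2),d["rect"],int(d["mask"].sum())) for d in silhouettes(p,t)][:2])
E
```

```text
pics
{'clock': 0.0, 'q': array([-1.26451673e+00,  4.94206229e-01,  1.34613178e+00, -3.39058591e-06,
        1.30248740e+00, -9.54960208e-02]), 'qvel': array([-0.00179531, -0.00056027, -0.00053298, -0.00193513,  0.00141021,
        0.00021793]), 'effort': array([ 4.32719435e-04, -8.82161522e+01, -3.83857298e+01, -3.70912858e-04,
        1.03849170e-02, -1.13434510e-04]), 'ee_pos': array([ 0.24430441, -0.57488658,  0.2306857 ]), 'eef_rot': array([ 9.79889536e-01,  1.99539765e-01, -6.64659087e-05, -6.12782571e-04]), 'contact_force': array([-0.13553066,  0.51147727, -0.22491502]), 'moment': array([-0.01263466, -0.04443816,  0.043431  ]), 'width': 0.08529653485921512}
side {'mtx': array([[413.20827371,   0.        , 328.58256405],
       [  0.        , 413.20827371, 195.39680405],
       [  0.        ,   0.        ,   1.        ]]), 'k1': -0.10699911145566038, 'origin': array([0.44367586, 0.74004781, 0.77134317]), 'attitude': array([-0.05294321,  0.90889521, -0.41240689,  0.03204797]), 'shot': 1}
case [(0.97, [273.2, 149.2, 375.9, 233.2], 6331)]
drawer_front [(0.78, [353.4, 160.3, 375.2, 
[... 248 characters left out ...]
0.        , 468.2856222 , 195.53484838],
       [  0.        ,   0.        ,   1.        ]]), 'k1': -0.13633565601400535, 'origin': array([ 0.34068193, -0.01153677,  1.29751268]), 'attitude': array([-0.69583804,  0.71379938, -0.05708132,  0.05515057]), 'shot': 2}
case [(0.61, [302.0, 131.5, 392.9, 237.3], 6680), (0.55, [349.4, 181.6, 356.6, 207.5], 139)]
drawer_front [(0.95, [318.1, 213.8, 394.2, 234.9], 710)]
keeper [(0.62, [353.3, 216.1, 361.2, 223.7], 57), (0.62, [317.5, 209.0, 393.7, 236.9], 763)]
lever_handle [(0.63, [343.3, 175.7, 352.8, 182.5], 45), (0.27, [446.1, 212.3, 463.7, 244.3], 462)]
claw_tip [(0.38, [352.5, 196.0, 356.1, 210.0], 68), (0.33, [346.0, 180.8, 355.3, 209.3], 138)]
```

Run:
```python
import cv2
a=cv2.imread("pics/top0.png");b=cv2.imread("pics/side0.png")
cv2.imwrite("pics/top0c.png",cv2.resize(a[120:250,290:420],None,fx=4.6,fy=4.6,interpolation=cv2.INTER_CUBIC))
cv2.imwrite("pics/side0c.png",cv2.resize(b[125:245,260:390],None,fx=5,fy=5,interpolation=cv2.INTER_CUBIC)[:600])
```

```text
(no output)
```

View pics/top0.png

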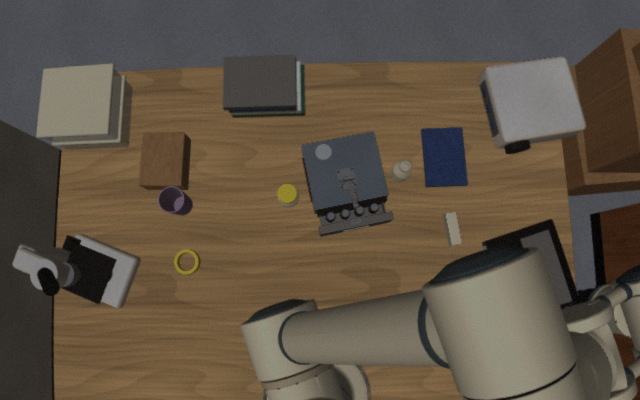

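View pics/side0.png

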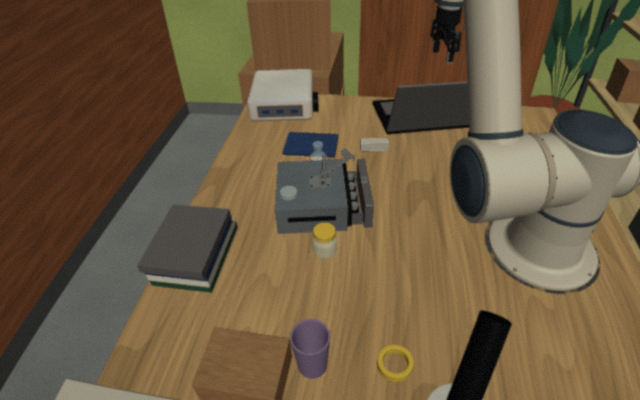

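View pics/top0c.png

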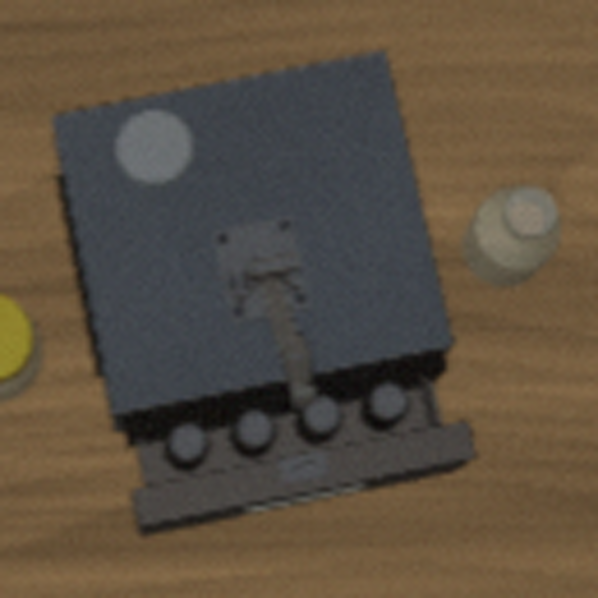

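View pics/side0c.png

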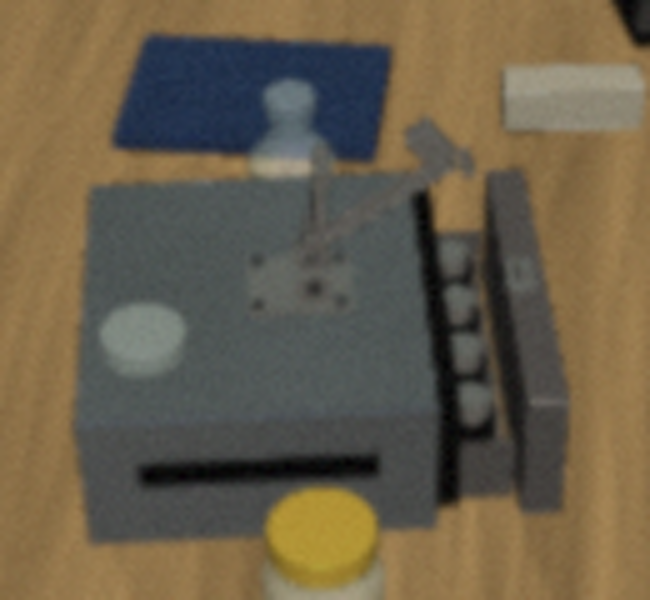

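```bash
cat > h.py <<'E'
import numpy as np, cv2
from scipy.spatial.transform import Rotation as R
from scipy.optimize import least_squares
CAM={"side":dict(f=413.20827371,c=(328.58256405,195.39680405),k=-0.10699911145566038,o=[0.44367586,0.74004781,0.77134317],q=[-0.05294321,0.90889521,-0.41240689,0.03204797]),
"top":dict(f=468.2856222,c=(317.96661943,195.53484838),k=-0.13633565601400535,o=[0.34068193,-0.01153677,1.29751268],q=[-0.69583804,0.71379938,-0.05708132,0.05515057])}
def proj(cam,P):
    c=CAM[cam]; v=R.from_quat(c["q"]).inv().apply(np.atleast_2d(P)-np.array(c["o"]))
    s=v[:,:2]/v[:,2:]; r2=(s**2).sum(1,keepdims=True)
    return s*(1+c["k"]*r2)*c["f"]+np.array(c["c"])
def casept(x,y,yaw,p):
    p=np.atleast_2d(p); cs,sn=np.cos(yaw),np.sin(yaw)
    return np.c_[x+cs*p[:,0]-sn*p[:,1], y+sn*p[:,0]+cs*p[:,1], p[:,2]]
def latch(lev,claw):
    """points in case frame"""
    piv=np.array([-.032,0,.098]); u=np.array([np.cos(lev),0,np.sin(lev)]); w=np.array([-np.sin(lev),0,np.cos(lev)])
    pin=piv+.014*u-.0015*w; end=piv+.064*u
    rise=claw-lev
    a=np.array([-np.cos(rise),0,np.sin(rise)]); b=np.array([np.sin(rise),0,np.cos(rise)]) # nose dir, claw up
    return dict(pin=pin,end=end,tab=pin+.084*a+.015*b,lip=pin+.0885*a-.0075*b,tabtop=pin+.084*a+.027*b,a=a,b=b)
E
cat > fit0.py <<'E'
from h import *
T=lambda u,v:(u/4.6+290-.4,v/4.6+120-.4)
S=lambda u,v:(u/5+260-.4,v/5+125-.4)
obs=[("top",(.09,.1,.084),T(55,115)),("top",(.09,-.1,.084),T(388,55)),("top",(-.09,-.1,.084),T(452,345)),("top",(-.09,.1,.084),T(115,412)),
("side",(.09,.1,.084),S(80,425)),("side",(-.09,.1,.084),S(435,415)),("side",(.09,-.1,.084),S(92,187)),("side",(-.09,-.1,.084),S(415,185))]
dr=[("top",(-.093,.098,.084),T(135,490)),("top",(-.093,-.098,.084),T(472,424)),("top",(-.108,0,.088),T(303,467)),
("side",(-.093,.098,.084),S(530,403)),("side",(-.115,.098,.084),S(566,400)),("side",(-.093,-.098,.084),S(488,175)),("side",(-.115,-.098,.084),S(520,170)),("side",(-.108,0,.086),S(521,272))]
la=[("side","end",S(320,148)),("side","tab",S(428,140)),("top","end",T(272,272)),("top","tab",T(302,395))]
def res(p,full=False):
    x,y,yaw,d,l,c=p; out=[]
    for cam,q,o in obs: out.append(proj(cam,casept(x,y,yaw,q))[0]-o)
    for cam,q,o in dr: out.append(proj(cam,casept(x,y,yaw,np.array(q)-[d,0,0]))[0]-o)
    L=latch(l,c)
    for cam,q,o in la: out.append(proj(cam,casept(x,y,yaw,L[q]))[0]-o)
    return np.array(out) if full else np.array(out).ravel()
f=least_squares(res,[.45,-.05,.2,.04,1.5,2.1],loss="soft_l1")
print(f.x.round(4),"rise",f.x[5]-f.x[4]);print(res(f.x,True).round(1).tolist())
x,y,yaw,d,l,c=f.x
for k,v in latch(l,c).items(): 
    if k not in "ab": print(k,casept(x,y,yaw,v).round(4))
E
python3 fit0.py
```

```text
[ 0.6032 -0.0889  0.1704  0.0376  1.6631  2.2529] rise 0.5897929367883195
[[-0.7, -0.2], [-0.2, -1.1], [0.5, 0.5], [-0.8, 0.7], [-0.8, -0.5], [1.6, -1.6], [0.4, -1.3], [-0.3, -3.5], [-1.3, -1.2], [-1.2, -1.5], [0.3, 1.9], [-1.1, -0.5], [0.6, -0.3], [-0.5, -1.7], [0.8, -1.0], [2.2, -0.1], [1.1, 3.0], [1.5, 0.6], [0.4, -1.2], [-1.2, -6.9]]
pin [[ 0.5718 -0.0943  0.1121]]
end [[ 0.5658 -0.0953  0.1617]]
tab [[ 0.5113 -0.1047  0.1713]]
lip [[ 0.4952 -0.1075  0.1551]]
tabtop [[ 0.5178 -0.1036  0.1812]]
```

```bash
cat > ov.py <<'E'
from h import *
def draw(img,cam,x,y,yaw,d,l,c,off,sc):
    im=cv2.resize(img[off[1]:off[1]+off[3],off[0]:off[0]+off[2]],None,fx=sc,fy=sc,interpolation=cv2.INTER_CUBIC)
    def ln(P,col,closed=False):
        p=(proj(cam,casept(x,y,yaw,P))-np.array(off[:2])+.5)*sc-.5
        cv2.polylines(im,[np.round(p*8).astype(int)],closed,col,1,cv2.LINE_AA,3)
    ln([(.09,.1,.084),(.09,-.1,.084),(-.09,-.1,.084),(-.09,.1,.084)],(0,255,0),True)
    ln([(-.093-d,.098,.084),(-.115-d,.098,.084),(-.115-d,-.098,.084),(-.093-d,-.098,.084)],(0,255,255),True)
    ln([(-.105-d,.006,.084),(-.105-d,-.006,.084),(-.099-d,-.006,.084),(-.099-d,.006,.084)],(255,255,0),True)
    L=latch(l,c);a,b,pin=L["a"],L["b"],L["pin"];piv=np.array([-.032,0,.098])
    ln([piv,L["end"]],(0,0,255));ln([pin,pin+.0915*a],(255,0,255));ln([pin+.0915*a,pin+.0915*a-.011*b],(255,0,255))
    t=L["tab"]; ln([t+.008*a+.012*b,t-.008*a+.012*b,t-.008*a-.012*b,t+.008*a-.012*b],(255,128,0),True)
    return im
E
python3 - <<'E'
from ov import *
p=(0.6032,-0.0889,0.1704,0.0376,1.6631,2.2529)
a=draw(cv2.imread("pics/top0.png"),"top",*p,(290,120,130,130),4.6)
b=draw(cv2.imread("pics/side0.png"),"side",*p,(260,125,130,120),5)
cv2.imwrite("pics/ova.png",a);cv2.imwrite("pics/ovb.png",b)
E
```

```text
(no output)
```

View pics/ova.png

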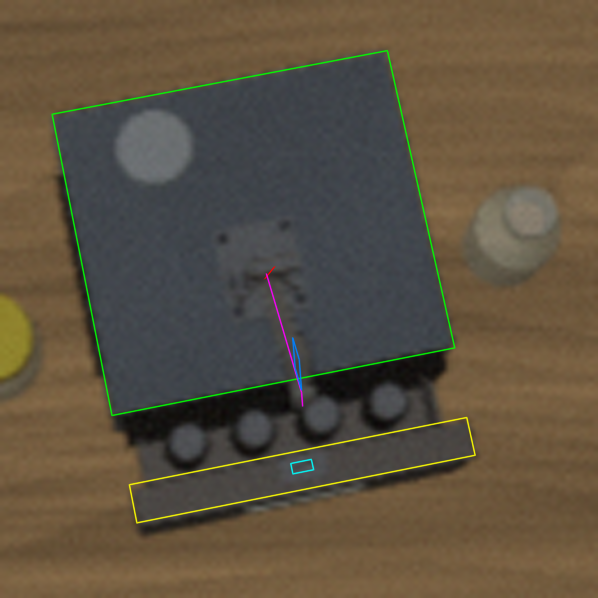

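View pics/ovb.png

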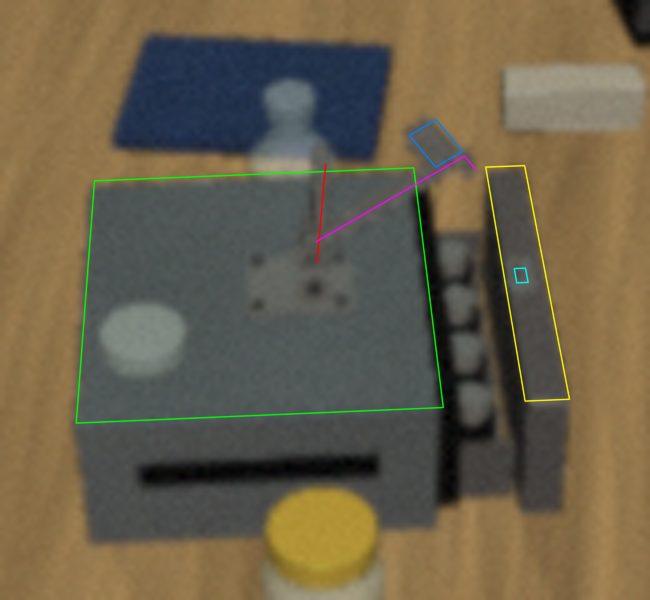

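Emit:
apply_moves:
  targets:
    - {"fingers": 1,"linear": [0.9,1.9,0],"delta_rot": [0,0,-1.3]}
    - {"fingers": 1,"linear": [1.8,3.9,0],"delta_rot": [0,0,-1.3]}
    - {"fingers": 1,"linear": [1.8,3.9,0],"delta_rot": [0,0,-1.3]}
    - {"fingers": 1,"linear": [1.8,3.9,0],"delta_rot": [0,0,-1.3]}
    - {"fingers": 1,"linear": [1.8,3.9,0],"delta_rot": [0,0,-1.3]}
    - {"fingers": 1,"linear": [1.8,3.9,0],"delta_rot": [0,0,-1.3]}
    - {"fingers": 1,"linear": [1.8,3.9,0],"delta_rot": [0,0,-1.3]}
    - {"fingers": 1,"linear": [1.8,3.9,0],"delta_rot": [0,0,-1.3]}
    - {"fingers": 1,"linear": [1.8,3.9,0],"delta_rot": [0,0,-1.3]}
    - {"fingers": 1,"linear": [1.8,3.9,0],"delta_rot": [0,0,-1.3]}
  squeeze: 25

```text
clock: 1.6
ee_pos: [0.4159, -0.2036, 0.2315]
eef_rot: [0.996, 0.087, 0.0, 0.0]
contact_force: [0.2, -1.0, -0.5]
width: -0.0001
```

Emit:
apply_moves:
  targets:
    - {"fingers": 1,"linear": [0,0,-2],"delta_rot": [0,0,-0.1]}
    - {"fingers": 1,"linear": [0,0,-3]}
    - {"fingers": 1,"linear": [0,0,-3]}
    - {"fingers": 1,"linear": [0,0,-3]}
    - {"fingers": 1,"linear": [0,0,-3]}
    - {"fingers": 1,"linear": [0,0,-1.5]}
    - {"fingers": 1,"linear": [0,0,-0.6]}
    - {"fingers": 1,"linear": [0,0,0]}

```text
schema error: expected keys fingers, linear, delta_rot
```

```bash
cat > look.py <<'E'
import sys
from plant import telemetry, vision, r, silhouettes
from ov import *
tag=sys.argv[1]; p=[float(a) for a in sys.argv[2:8]]
s=telemetry.get_state(); print(round(s["clock"],2),s["ee_pos"].round(4),s["contact_force"].round(2),s["moment"].round(2),s["width"])
ims=[]
for n,off,sc in (("top",(290,120,130,130),4.6),("side",(260,125,130,120),5)):
    f=vision.camera(n)["frame"][:,:,::-1].copy(); cv2.imwrite(f"pics/{n}_{tag}.png",f)
    im=draw(f,n,*p,off,sc) if p else cv2.resize(f[off[1]:off[1]+off[3],off[0]:off[0]+off[2]],None,fx=sc,fy=sc,interpolation=cv2.INTER_CUBIC)
    ims.append(cv2.resize(im,(400,400)))
cv2.imwrite(f"pics/look_{tag}.png",np.hstack(ims))
E
python3 look.py a
```

```text
1.6 [ 0.4159 -0.2036  0.2315] [ 0.21 -0.96 -0.54] [-0.01  0.03  0.01] -6.270078981002056e-05
```

View pics/look_a.png

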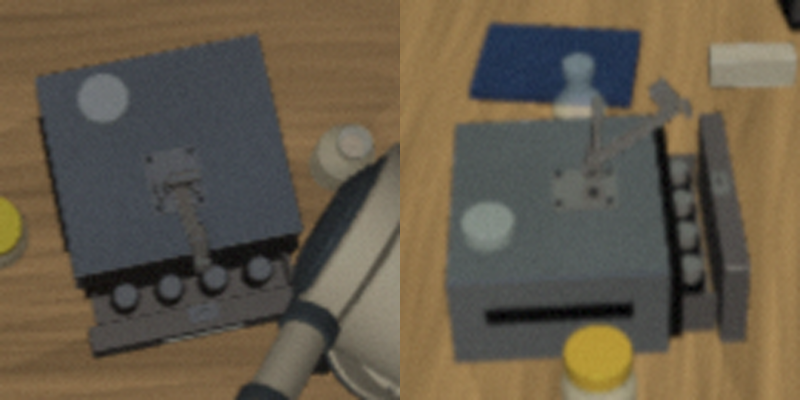

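Gripper is ahead of the front plate's right end (top picture, hidden under the wrist), nothing touched. Descend now with full rows.

Emit:
apply_moves:
  targets:
    - {"fingers": 1,"linear": [0,0,-2],"delta_rot": [0,0,-0.1]}
    - {"fingers": 1,"linear": [0,0,-3],"delta_rot": [0,0,0]}
    - {"fingers": 1,"linear": [0,0,-3],"delta_rot": [0,0,0]}
    - {"fingers": 1,"linear": [0,0,-3],"delta_rot": [0,0,0]}
    - {"fingers": 1,"linear": [0,0,-3],"delta_rot": [0,0,0]}
    - {"fingers": 1,"linear": [0,0,-1.5],"delta_rot": [0,0,0]}
    - {"fingers": 1,"linear": [0,0,-0.6],"delta_rot": [0,0,0]}
    - {"fingers": 1,"linear": [0,0,0],"delta_rot": [0,0,0]}

```text
clock: 2.5
ee_pos: [0.4152, -0.2054, 0.07]
eef_rot: [0.996, 0.086, -0.0, -0.0]
contact_force: [-0.3, -0.6, 0.4]
width: -0.0
```

```bash
python3 look.py b
```

```text
2.5 [ 0.4152 -0.2054  0.07  ] [-0.32 -0.55  0.41] [ 0.03 -0.04 -0.06] -9.46454004034635e-06
```

View pics/look_b.png

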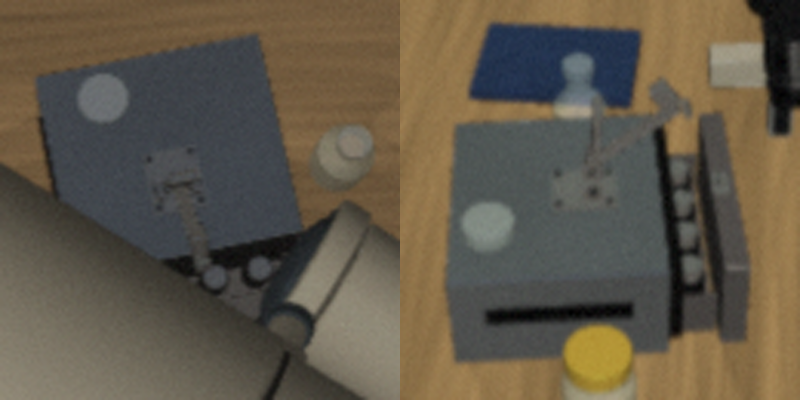

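Emit:
apply_moves:
  targets:
    - {"fingers": 1,"linear": [0.5,0.09,0],"delta_rot": [0,0,0]}
    - {"fingers": 1,"linear": [1.0,0.17,0],"delta_rot": [0,0,0]}
    - {"fingers": 1,"linear": [1.0,0.17,0],"delta_rot": [0,0,0]}
    - {"fingers": 1,"linear": [0.3,0.05,0],"delta_rot": [0,0,0]}
    - {"fingers": 1,"linear": [0.3,0.05,0],"delta_rot": [0,0,0]}
    - {"fingers": 1,"linear": [0.3,0.05,0],"delta_rot": [0,0,0]}
    - {"fingers": 1,"linear": [0.3,0.05,0],"delta_rot": [0,0,0]}
    - {"fingers": 1,"linear": [0.3,0.05,0],"delta_rot": [0,0,0]}
    - {"fingers": 1,"linear": [0.3,0.05,0],"delta_rot": [0,0,0]}
    - {"fingers": 1,"linear": [0.3,0.05,0],"delta_rot": [0,0,0]}

```text
clock: 3.6
ee_pos: [0.4614, -0.1973, 0.0702]
eef_rot: [0.996, 0.086, -0.0, -0.0]
contact_force: [-2.3, 0.9, 0.6]
width: -0.0002
```

```bash
python3 look.py c .6032 -.0889 .1704 .03 1.66 2.25
```

```text
3.6 [ 0.4614 -0.1973  0.0702] [-2.26  0.85  0.6 ] [0.05 0.26 0.04] -0.0001967012412480791
```

View pics/look_c.png

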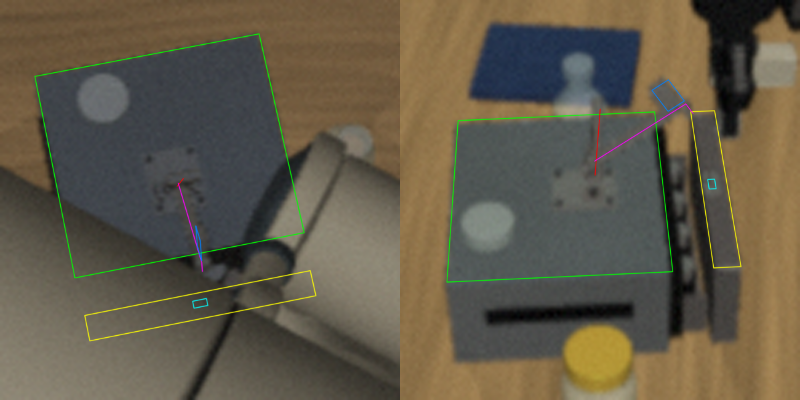

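Emit:
apply_moves:
  targets:
    - {"fingers": 1,"linear": [0.3,0.05,0],"delta_rot": [0,0,0]}
    - {"fingers": 1,"linear": [0.3,0.05,0],"delta_rot": [0,0,0]}
    - {"fingers": 1,"linear": [0.3,0.05,0],"delta_rot": [0,0,0]}
    - {"fingers": 1,"linear": [0.3,0.05,0],"delta_rot": [0,0,0]}
    - {"fingers": 1,"linear": [0.2,0.03,0],"delta_rot": [0,0,0]}
    - {"fingers": 1,"linear": [0.1,0.02,0],"delta_rot": [0,0,0]}
    - {"fingers": 1,"linear": [0.1,0.02,0],"delta_rot": [0,0,0]}
    - {"fingers": 1,"linear": [0.1,0.02,0],"delta_rot": [0,0,0]}

```text
clock: 4.5
ee_pos: [0.4784, -0.1945, 0.0703]
eef_rot: [0.996, 0.086, -0.0, 0.0]
contact_force: [-1.5, -0.1, -0.9]
width: -0.0002
```

Emit:
apply_moves:
  targets:
    - {"fingers": 1,"linear": [0.1,0.02,0],"delta_rot": [0,0,0]}
    - {"fingers": 1,"linear": [0.1,0.02,0],"delta_rot": [0,0,0]}
    - {"fingers": 1,"linear": [0.1,0.02,0],"delta_rot": [0,0,0]}

```text
clock: 4.8
ee_pos: [0.4815, -0.194, 0.0703]
eef_rot: [0.996, 0.086, -0.0, 0.0]
contact_force: [-1.3, -0.9, -0.6]
width: 0.0001
```

Emit:
apply_moves:
  targets:
    - {"fingers": 1,"linear": [0.1,0.02,0],"delta_rot": [0,0,0]}
    - {"fingers": 1,"linear": [0.05,0.01,0],"delta_rot": [0,0,0]}

```text
clock: 5.0
ee_pos: [0.4831, -0.1937, 0.0703]
eef_rot: [0.996, 0.086, 0.0, 0.0]
contact_force: [-1.3, -0.9, -0.8]
width: -0.0002
```

Emit:
apply_moves:
  targets:
    - {"fingers": 1,"linear": [0.05,0.01,0],"delta_rot": [0,0,0]}
    - {"fingers": 1,"linear": [0.05,0.01,0],"delta_rot": [0,0,0]}

```text
clock: 5.2
ee_pos: [0.484, -0.1935, 0.0703]
eef_rot: [0.996, 0.086, 0.0, 0.0]
contact_force: [-1.2, -1.8, -0.8]
width: 0.0
```

Emit:
apply_moves:
  targets:
    - {"fingers": 1,"linear": [0.05,0.01,0],"delta_rot": [0,0,0]}
    - {"fingers": 1,"linear": [0.05,0.01,0],"delta_rot": [0,0,0]}

```text
clock: 5.4
ee_pos: [0.485, -0.1933, 0.0703]
eef_rot: [0.996, 0.086, 0.0, 0.0]
contact_force: [-2.0, -0.8, -0.2]
width: 0.0
```

Emit:
apply_moves:
  targets:
    - {"fingers": 1,"linear": [0.05,0.01,0],"delta_rot": [0,0,0]}
    - {"fingers": 1,"linear": [0.05,0.01,0],"delta_rot": [0,0,0]}

```text
clock: 5.6
ee_pos: [0.4859, -0.1931, 0.0703]
eef_rot: [0.996, 0.086, -0.0, 0.0]
contact_force: [-2.8, -2.6, 0.3]
width: 0.0001
```

Emit:
apply_moves:
  targets:
    - {"fingers": 1,"linear": [0.05,0.01,0],"delta_rot": [0,0,0]}

```text
clock: 5.7
ee_pos: [0.4863, -0.193, 0.0703]
eef_rot: [0.996, 0.087, -0.0, 0.0]
contact_force: [-3.7, -3.4, 1.8]
width: 0.0
```

Emit:
apply_moves:
  targets:
    - {"fingers": 1,"linear": [0.05,0.01,0],"delta_rot": [0,0,0]}

```text
clock: 5.8
ee_pos: [0.4867, -0.1929, 0.0703]
eef_rot: [0.996, 0.087, -0.0, 0.0]
contact_force: [-4.9, -4.1, 1.7]
width: 0.0001
```

Emit:
apply_moves:
  targets:
    - {"fingers": 1,"linear": [0.04,-0.02,0],"delta_rot": [0,0,0]}

```text
clock: 5.9
ee_pos: [0.4868, -0.1929, 0.0702]
eef_rot: [0.996, 0.087, -0.001, -0.0]
contact_force: [-6.4, -1.7, 3.7]
width: 0.0
```

Emit:
apply_moves:
  targets:
    - {"fingers": 1,"linear": [0.04,-0.02,0],"delta_rot": [0,0,0]}

```text
clock: 6.0
ee_pos: [0.487, -0.1929, 0.0702]
eef_rot: [0.996, 0.087, -0.001, -0.0]
contact_force: [-7.4, -0.3, 5.3]
width: 0.0002
```

Emit:
apply_moves:
  targets:
    - {"fingers": 1,"linear": [0.03,0,0],"delta_rot": [0,0,0]}

```text
clock: 6.1
ee_pos: [0.4872, -0.1929, 0.0702]
eef_rot: [0.996, 0.086, -0.001, -0.0]
contact_force: [-8.0, -0.8, 5.3]
width: 0.0001
```

Emit:
apply_moves:
  targets:
    - {"fingers": 1,"linear": [0.03,0,0.02],"delta_rot": [0,0,0]}

```text
clock: 6.2
ee_pos: [0.4873, -0.1928, 0.0703]
eef_rot: [0.996, 0.087, -0.001, -0.0]
contact_force: [-7.6, -1.5, 0.7]
width: -0.0002
```

Emit:
apply_moves:
  targets:
    - {"fingers": 1,"linear": [0.03,0,0.02],"delta_rot": [0,0,0]}

```text
clock: 6.3
ee_pos: [0.4874, -0.1928, 0.0704]
eef_rot: [0.996, 0.087, -0.001, -0.001]
contact_force: [-8.3, -3.1, -2.1]
width: 0.0002
```

Emit:
apply_moves:
  targets:
    - {"fingers": 1,"linear": [0.04,-0.01,-0.01],"delta_rot": [0,0,0]}

```text
clock: 6.4
ee_pos: [0.4876, -0.1928, 0.0703]
eef_rot: [0.996, 0.087, -0.001, -0.001]
contact_force: [-9.7, -0.1, 3.8]
width: -0.0004
```

Emit:
apply_moves:
  targets:
    - {"fingers": 1,"linear": [0.03,0,0],"delta_rot": [0,0,0]}

```text
clock: 6.5
ee_pos: [0.4878, -0.1928, 0.0703]
eef_rot: [0.996, 0.087, -0.001, -0.001]
contact_force: [-10.0, -1.8, 2.9]
width: 0.0004
```

Emit:
apply_moves:
  targets:
    - {"fingers": 1,"linear": [0.02,0,0],"delta_rot": [0,0,0]}

```text
clock: 6.6
ee_pos: [0.4879, -0.1928, 0.0703]
eef_rot: [0.996, 0.087, -0.001, -0.001]
contact_force: [-9.9, -1.9, 3.1]
width: -0.0
```

Emit:
apply_moves:
  targets:
    - {"fingers": 1,"linear": [0.01,0,0],"delta_rot": [0,0,0]}
    - {"fingers": 1,"linear": [0,0,0],"delta_rot": [0,0,0]}
    - {"fingers": 1,"linear": [0,0,0],"delta_rot": [0,0,0]}
    - {"fingers": 1,"linear": [0,0,0],"delta_rot": [0,0,0]}
    - {"fingers": 1,"linear": [0,0,0],"delta_rot": [0,0,0]}

```text
clock: 7.1
ee_pos: [0.488, -0.1927, 0.0703]
eef_rot: [0.996, 0.087, -0.002, -0.001]
contact_force: [-10.5, -1.8, 2.6]
width: -0.0001
```

```bash
python3 look.py d .6032 -.0889 .1704 .0052 1.66 2.25
```

```text
7.1 [ 0.488  -0.1927  0.0703] [-10.52  -1.85   2.61] [-0.27  1.66 -0.02] -0.0001127103731483509
```

View pics/look_d.png

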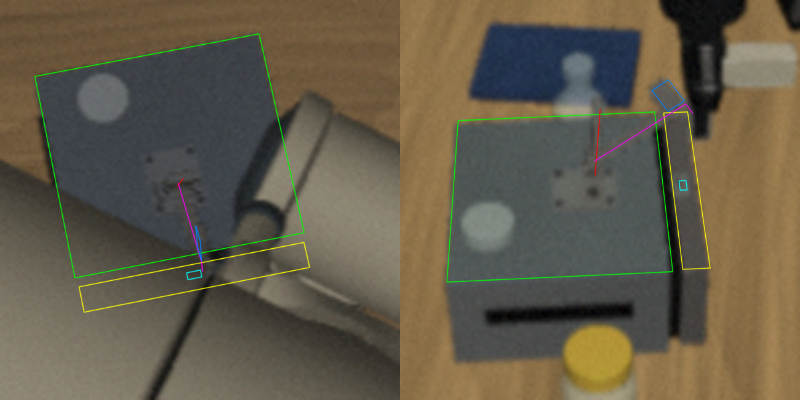

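Emit:
apply_moves:
  targets:
    - {"fingers": 1,"linear": [-0.2,-0.03,0],"delta_rot": [0,0,0]}
    - {"fingers": 1,"linear": [-0.8,-0.14,0],"delta_rot": [0,0,0]}
    - {"fingers": 1,"linear": [-2,-0.34,0],"delta_rot": [0,0,0]}
    - {"fingers": 1,"linear": [-1,-0.17,2],"delta_rot": [0,0,0]}
    - {"fingers": 1,"linear": [0,0,4],"delta_rot": [0,0,0]}
    - {"fingers": 1,"linear": [0,0,4],"delta_rot": [0,0,0]}
    - {"fingers": 1,"linear": [0,0,4],"delta_rot": [0,0,0]}
    - {"fingers": 1,"linear": [0,0,4],"delta_rot": [0,0,0]}
    - {"fingers": 1,"linear": [0,-2,2],"delta_rot": [0,0,0]}
    - {"fingers": 0,"linear": [0,-3,0],"delta_rot": [0,0,0]}

```text
clock: 8.2
ee_pos: [0.4507, -0.2506, 0.274]
eef_rot: [0.996, 0.087, 0.002, 0.002]
contact_force: [-0.7, -0.1, 0.1]
width: 0.0133
```

```bash
python3 look.py e
python3 - <<'E'
import cv2
a=cv2.imread("pics/side_e.png")
cv2.imwrite("pics/side_ec.png",cv2.resize(a[140:200,300:380],None,fx=10,fy=10,interpolation=cv2.INTER_CUBIC))
E
```

```text
8.2 [ 0.4507 -0.2506  0.274 ] [-0.72 -0.1   0.06] [ 0.   -0.06 -0.  ] 0.013309990998290994
```

View pics/look_e.png

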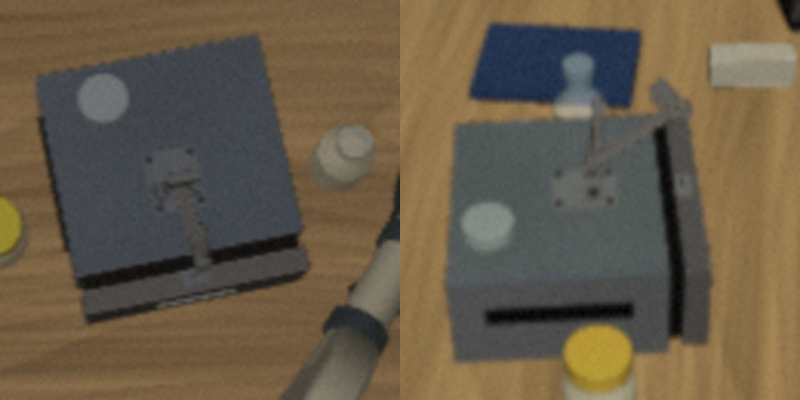

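View pics/side_ec.png

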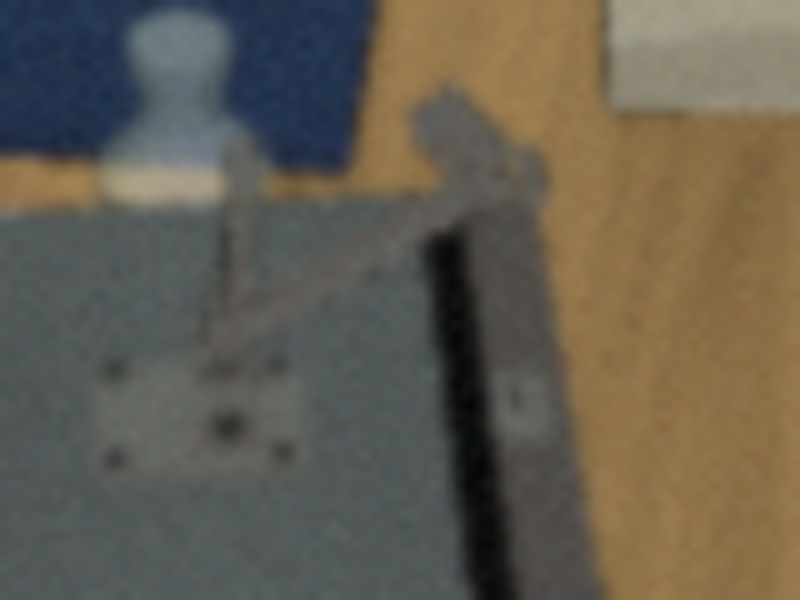

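Run:
```python
import cv2
a=cv2.imread("pics/top_e.png")
cv2.imwrite("pics/top_ec.png",cv2.resize(a[170:225,325:385],None,fx=10,fy=10,interpolation=cv2.INTER_CUBIC))
```

```text
(no output)
```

View pics/top_ec.png

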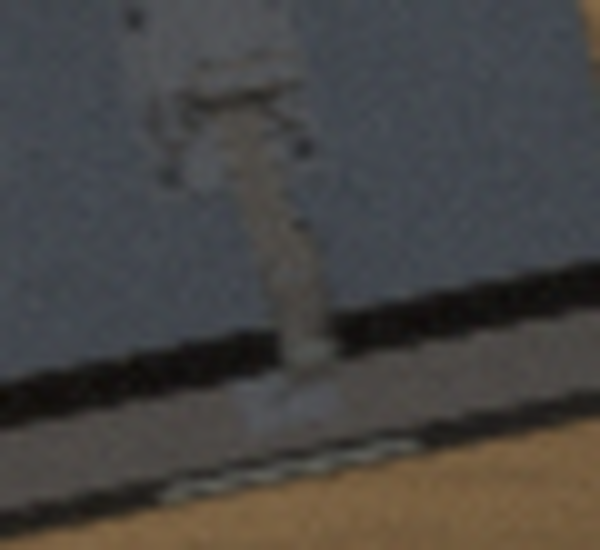

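```bash
cat > fit1.py <<'E'
from h import *
T4=lambda u,v:(u/4.6+290-.4,v/4.6+120-.4); S5=lambda u,v:(u/5+260-.4,v/5+125-.4)
T=lambda u,v:(u/10+325-.45,v/10+170-.45); S=lambda u,v:(u/10+300-.45,v/10+140-.45)
obs=[("top",(.09,.1,.084),T4(55,115)),("top",(.09,-.1,.084),T4(388,55)),("top",(-.09,-.1,.084),T4(452,345)),("top",(-.09,.1,.084),T4(115,412)),
("side",(.09,.1,.084),S5(80,425)),("side",(-.09,.1,.084),S5(435,415)),("side",(.09,-.1,.084),S5(92,187)),("side",(-.09,-.1,.084),S5(415,185))]
dr=[("top",(-.103,0,.092),T(290,398)),("side",(-.104,0,.09),S(522,400))]
def cp(L,A,B): return L["pin"]+A*L["a"]+B*L["b"]
la=[("side",(.076,.027),S(417,120)),("side",(.092,.027),S(453,88)),("side",(.0945,-.011),S(545,188)),("side","end",S(240,158)),("top",(.092,.015),T(311,358))]
def res(p,full=False):
    x,y,yaw,d,l,c,a0,a1,b0,b1=p; out=[]; o2={"side":np.array([a0,a1]),"top":np.array([b0,b1])}
    for cam,q,o in obs: out.append(proj(cam,casept(x,y,yaw,q))[0]+o2[cam]-o)
    for cam,q,o in dr: out.append(proj(cam,casept(x,y,yaw,np.array(q)-[d,0,0]))[0]+o2[cam]-o)
    L=latch(l,c)
    for cam,q,o in la: out.append(proj(cam,casept(x,y,yaw,L[q] if q=="end" else cp(L,*q)))[0]+o2[cam]-o)
    out.append([a0,a1]);out.append([b0,b1])
    return np.array(out) if full else np.array(out).ravel()
f=least_squares(res,[.6,-.09,.17,.007,1.6,2.1,0,0,0,0],loss="soft_l1",x_scale=[.01,.01,.1,.01,.1,.1,1,1,1,1])
print(f.x.round(4),"rise",f.x[5]-f.x[4]);print(res(f.x,True).round(1).tolist())
x,y,yaw,d,l,c=f.x[:6]
for k,v in latch(l,c).items():
    if k not in "ab": print(k,casept(x,y,yaw,v).round(4))
E
python3 fit1.py
```

```text
[ 0.6034 -0.0895  0.1678  0.0054  1.6401  2.2444 -0.3933  0.8226  0.2392
  0.3976] rise 0.6042406046986191
[[-0.2, -0.0], [0.3, -0.7], [0.9, 0.9], [-0.4, 0.9], [-1.4, 0.1], [1.0, -0.9], [0.1, -0.7], [-0.7, -2.8], [-0.2, -0.1], [0.2, -0.5], [-0.8, 0.6], [0.9, 0.6], [0.9, -0.0], [0.1, 2.5], [-0.5, -4.6], [-0.4, 0.8], [0.2, 0.4]]
pin [[ 0.5724 -0.0948  0.1121]]
end [[ 0.5675 -0.0956  0.1618]]
tab [[ 0.5126 -0.1049  0.1721]]
lip [[ 0.4964 -0.1077  0.1562]]
tabtop [[ 0.5193 -0.1038  0.182 ]]
```

Emit:
apply_moves:
  targets:
    - {"fingers": -0.1,"linear": [0.6,1.0,0],"delta_rot": [-0.58,3.45,0]}
    - {"fingers": -0.1,"linear": [1.2,2.0,0],"delta_rot": [-0.58,3.45,0]}
    - {"fingers": -0.1,"linear": [1.2,2.0,0],"delta_rot": [-0.58,3.45,0]}
    - {"fingers": -0.1,"linear": [1.2,2.0,0],"delta_rot": [-0.58,3.45,0]}
    - {"fingers": -0.1,"linear": [1.2,2.0,-0.7],"delta_rot": [-0.58,3.45,0]}
    - {"fingers": -0.1,"linear": [1.2,2.0,-1],"delta_rot": [-0.58,3.45,0]}
    - {"fingers": -0.1,"linear": [1.2,2.0,-1],"delta_rot": [-0.58,3.45,0]}
    - {"fingers": -0.1,"linear": [1.2,2.0,-1],"delta_rot": [-0.58,3.45,0]}
    - {"fingers": -0.1,"linear": [0.06,0.06,-1],"delta_rot": [0,0,0]}
    - {"fingers": -0.1,"linear": [0,0,0],"delta_rot": [0,0,0]}

```text
clock: 9.3
ee_pos: [0.5397, -0.0988, 0.2218]
eef_rot: [0.966, 0.085, -0.242, 0.019]
contact_force: [-0.9, 0.1, 0.0]
width: 0.0469
```

```bash
python3 look.py f
python3 - <<'E'
from plant import telemetry
from h import *
s=telemetry.get_state();print(s["q"].round(2),R.from_quat(s["eef_rot"]).as_matrix().round(3))
E
```

```text
9.3 [ 0.5397 -0.0988  0.2218] [-0.86  0.11  0.05] [ 0.09 -0.21  0.04] 0.04694735617497166
[-0.19  0.64  1.2  -0.17  1.76  1.21] [[ 0.87   0.171 -0.463]
 [ 0.153 -0.985 -0.078]
 [-0.469 -0.003 -0.883]]
```

View pics/look_f.png

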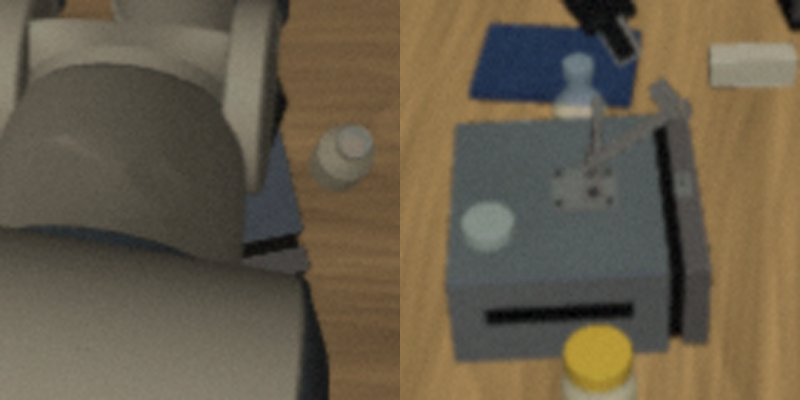

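Emit:
apply_moves:
  targets:
    - {"fingers": -0.1,"linear": [-0.5,-0.1,-0.9],"delta_rot": [0,0,0]}
    - {"fingers": -0.1,"linear": [-0.7,-0.15,-1.3],"delta_rot": [0,0,0]}
    - {"fingers": -0.1,"linear": [-0.7,-0.15,-1.3],"delta_rot": [0,0,0]}
    - {"fingers": -0.1,"linear": [-0.7,-0.15,-1.3],"delta_rot": [0,0,0]}
    - {"fingers": -0.1,"linear": [-0.5,-0.1,-0.9],"delta_rot": [0,0,0]}
    - {"fingers": -0.1,"linear": [-0.3,-0.1,-0.6],"delta_rot": [0,0,0]}
    - {"fingers": -0.1,"linear": [-0.14,0,-0.26],"delta_rot": [0,0,0]}
    - {"fingers": -0.1,"linear": [0,0,0],"delta_rot": [0,0,0]}

```text
clock: 10.2
ee_pos: [0.5048, -0.1071, 0.158]
eef_rot: [0.967, 0.084, -0.241, 0.019]
contact_force: [-0.8, 0.0, 0.4]
width: 0.0466
```

```bash
python3 look.py g;python3 - <<'E'
import cv2
a=cv2.imread("pics/side_g.png")
cv2.imwrite("pics/side_gc.png",cv2.resize(a[140:200,300:380],None,fx=10,fy=10,interpolation=cv2.INTER_CUBIC))
E
```

```text
10.2 [ 0.5048 -0.1071  0.158 ] [-0.79  0.03  0.41] [-0.01 -0.15  0.01] 0.046642074587434273
```

View pics/side_gc.png

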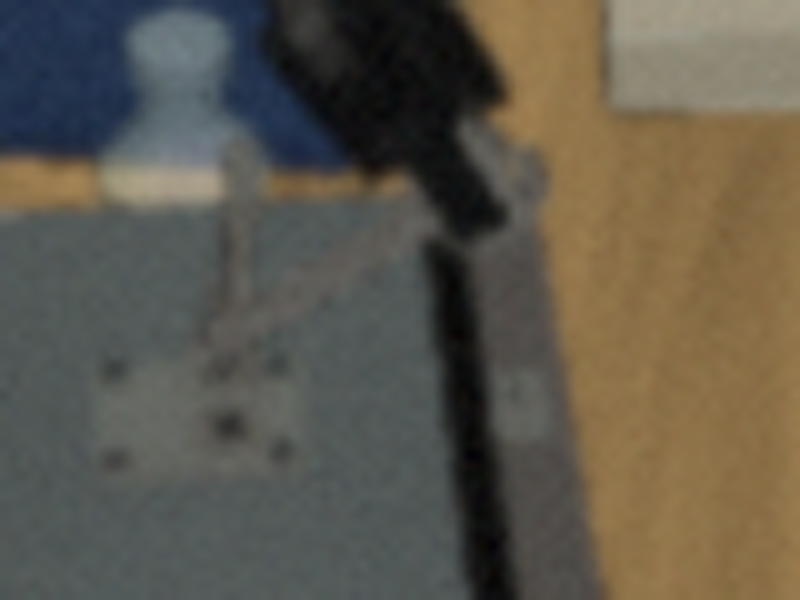

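Emit:
apply_moves:
  targets:
    - {"fingers": 0.5,"linear": [0,0,0],"delta_rot": [0,0,0]}
    - {"fingers": 0.5,"linear": [0,0,0],"delta_rot": [0,0,0]}
    - {"fingers": 0.5,"linear": [0,0,0],"delta_rot": [0,0,0]}
  squeeze: 20

```text
clock: 10.6
ee_pos: [0.5049, -0.107, 0.1581]
eef_rot: [0.967, 0.084, -0.241, 0.019]
contact_force: [-0.1, 0.3, -0.2]
width: 0.0213
```

Emit:
apply_moves:
  targets:
    - {"fingers": 0.7,"linear": [0,0,0],"delta_rot": [0,0,0]}
    - {"fingers": 0.7,"linear": [0,0,0],"delta_rot": [0,0,0]}

```text
clock: 10.8
ee_pos: [0.5047, -0.1067, 0.158]
eef_rot: [0.967, 0.084, -0.241, 0.019]
contact_force: [-0.6, 3.5, 0.2]
width: 0.0128
```

```bash
python3 look.py h;python3 - <<'E'
import cv2
a=cv2.imread("pics/side_h.png")
cv2.imwrite("pics/side_hc.png",cv2.resize(a[140:200,300:380],None,fx=10,fy=10,interpolation=cv2.INTER_CUBIC))
E
```

```text
10.8 [ 0.5047 -0.1067  0.158 ] [-0.61  3.46  0.21] [ 0.47 -0.15 -0.2 ] 0.012835004417253607
```

View pics/side_hc.png

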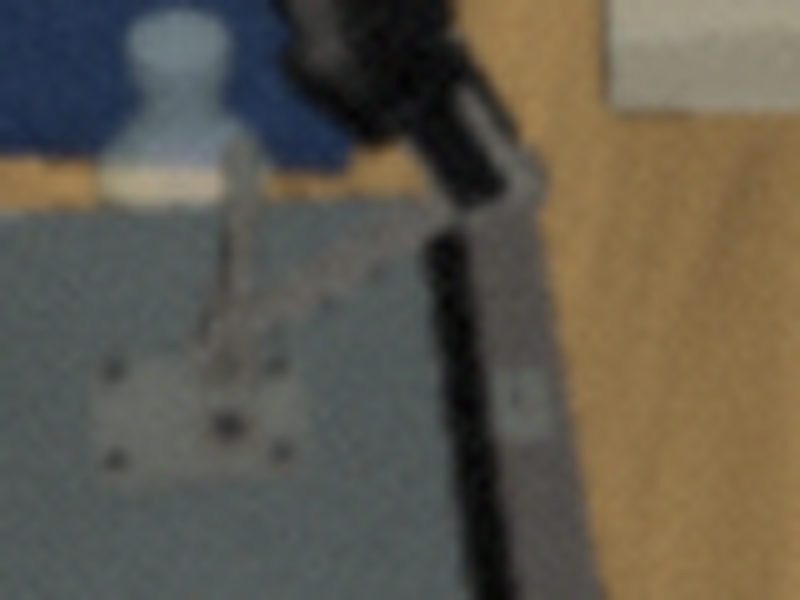

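Emit:
apply_moves:
  targets:
    - {"fingers": 1,"linear": [0,0.05,0],"delta_rot": [0,0,0]}
    - {"fingers": 1,"linear": [0,0,0],"delta_rot": [0,0,0]}
  squeeze: 30

```text
clock: 11.1
ee_pos: [0.5047, -0.1064, 0.158]
eef_rot: [0.967, 0.084, -0.241, 0.019]
contact_force: [-1.7, 3.5, 1.4]
width: 0.0115
```

```bash
cat > arc.py <<'E'
from h import *
X,Y,W=.6034,-.0895,.1678
ca,sa=np.cos(W),np.sin(W)
tcp=np.array([.5047,-.1064,.158]); d=tcp[:2]-[X,Y]
c=np.array([d[0]*ca+d[1]*sa, tcp[2]]); print("case x,z",c,"case y",-d[0]*sa+d[1]*ca)
pin=np.array([-.0315,.1121]); v=c-pin
prev=c
for i in range(1,16):
    al=np.radians(3*i) # nose goes down: rotate from -x,+z toward -z : counterclockwise in (x,z)
    q=pin+np.array([v[0]*np.cos(al)-v[1]*np.sin(al), v[0]*np.sin(al)+v[1]*np.cos(al)])+np.array([-.002*min(i,10)/10,0])
    dx,dz=(q-prev)*100; prev=q
    print(i,"lin",round(dx*ca,2),round(dx*sa,2),round(dz,2),q.round(4))
E
python3 arc.py
```

```text
case x,z [-0.10013625  0.158     ] case y -0.00017838470761039754
1 lin -0.25 -0.04 -0.37 [-0.1026  0.1543]
2 lin -0.23 -0.04 -0.38 [-0.105   0.1506]
3 lin -0.21 -0.04 -0.39 [-0.1071  0.1467]
4 lin -0.19 -0.03 -0.4 [-0.109   0.1427]
5 lin -0.17 -0.03 -0.41 [-0.1107  0.1387]
6 lin -0.15 -0.02 -0.41 [-0.1122  0.1345]
7 lin -0.12 -0.02 -0.42 [-0.1134  0.1304]
8 lin -0.1 -0.02 -0.42 [-0.1145  0.1261]
9 lin -0.08 -0.01 -0.43 [-0.1153  0.1218]
10 lin -0.06 -0.01 -0.43 [-0.1159  0.1175]
11 lin -0.02 -0.0 -0.43 [-0.1161  0.1132]
12 lin 0.01 0.0 -0.43 [-0.116   0.1089]
13 lin 0.03 0.0 -0.43 [-0.1157  0.1046]
14 lin 0.05 0.01 -0.43 [-0.1152  0.1003]
15 lin 0.07 0.01 -0.43 [-0.1145  0.096 ]
```

Emit:
apply_moves:
  targets:
    - {"fingers": 1,"linear": [-0.25,0,-0.37],"delta_rot": [0.5,-2.96,0]}
    - {"fingers": 1,"linear": [-0.23,-0.04,-0.38],"delta_rot": [0.5,-2.96,0]}
    - {"fingers": 1,"linear": [-0.21,-0.04,-0.39],"delta_rot": [0.5,-2.96,0]}
    - {"fingers": 1,"linear": [-0.19,-0.03,-0.4],"delta_rot": [0.5,-2.96,0]}
    - {"fingers": 1,"linear": [-0.17,-0.03,-0.41],"delta_rot": [0.5,-2.96,0]}

```text
clock: 11.6
ee_pos: [0.4949, -0.108, 0.1385]
eef_rot: [0.99, 0.086, -0.111, 0.009]
contact_force: [3.1, 3.3, -2.7]
width: 0.0119
```

```bash
python3 look.py i
```

```text
11.6 [ 0.4949 -0.108   0.1385] [ 3.12  3.32 -2.73] [ 0.51 -0.58 -0.04] 0.011864239279059417
```

View pics/look_i.png

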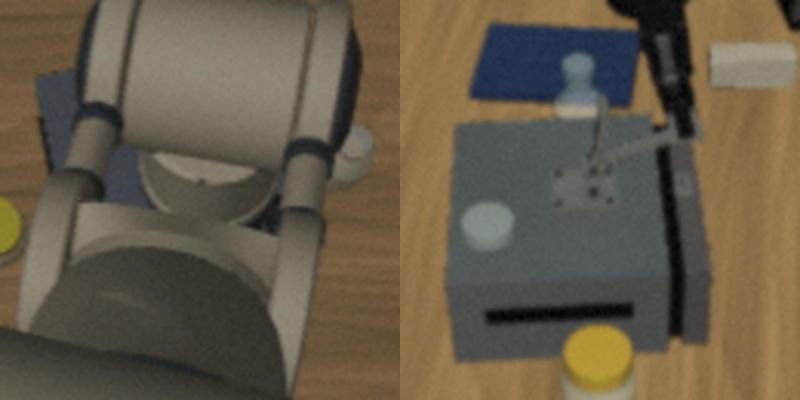

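Emit:
apply_moves:
  targets:
    - {"fingers": 1,"linear": [-0.15,-0.02,-0.41],"delta_rot": [0.5,-2.96,0]}
    - {"fingers": 1,"linear": [-0.12,-0.02,-0.42],"delta_rot": [0.5,-2.96,0]}
    - {"fingers": 1,"linear": [-0.1,-0.02,-0.42],"delta_rot": [0.5,-2.96,0]}
    - {"fingers": 1,"linear": [-0.08,-0.01,-0.43],"delta_rot": [0.5,-2.96,0]}

```text
clock: 12.1
ee_pos: [0.4905, -0.1087, 0.1218]
eef_rot: [0.996, 0.087, -0.008, 0.001]
contact_force: [2.8, 4.3, -2.4]
width: 0.0113
```

Emit:
apply_moves:
  targets:
    - {"fingers": 1,"linear": [-0.06,-0.01,-0.43],"delta_rot": [0.5,-2.96,0]}
    - {"fingers": 1,"linear": [-0.02,0,-0.43],"delta_rot": [0.5,-2.96,0]}

```text
clock: 12.3
ee_pos: [0.4897, -0.1089, 0.1132]
eef_rot: [0.995, 0.087, 0.045, -0.004]
contact_force: [6.1, 3.8, -1.8]
width: 0.0112
```

```bash
python3 look.py j;python3 - <<'E'
import cv2
a=cv2.imread("pics/side_j.png")
cv2.imwrite("pics/side_jc.png",cv2.resize(a[140:200,300:380],None,fx=10,fy=10,interpolation=cv2.INTER_CUBIC))
E
```

```text
12.3 [ 0.4897 -0.1089  0.1132] [ 6.09  3.76 -1.83] [ 0.68 -0.75  0.12] 0.011241838262701587
```

View pics/side_jc.png

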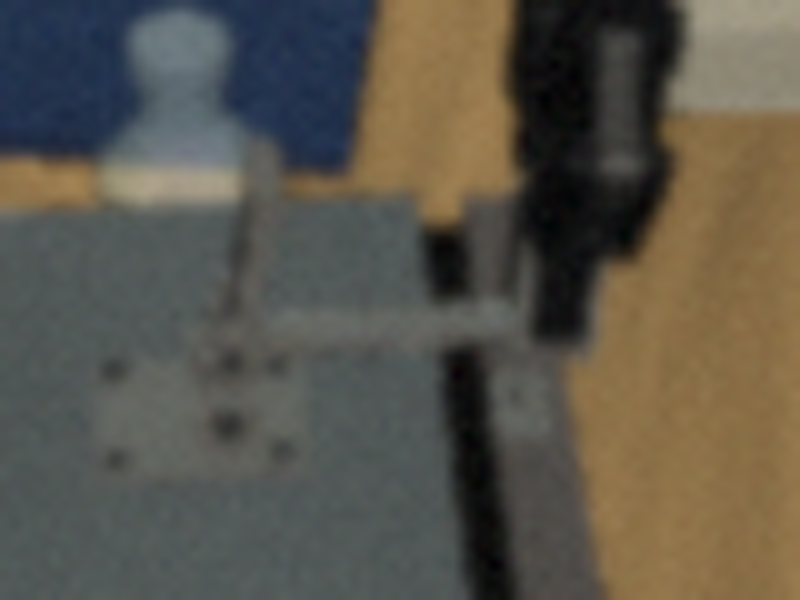

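Emit:
apply_moves:
  targets:
    - {"fingers": 1,"linear": [0.03,0,-0.43],"delta_rot": [0.5,-2.96,0]}
    - {"fingers": 1,"linear": [0.03,0,-0.43],"delta_rot": [0.5,-2.96,0]}

```text
clock: 12.6
ee_pos: [0.4904, -0.1089, 0.1045]
eef_rot: [0.992, 0.087, 0.097, -0.008]
contact_force: [3.6, 3.7, -0.4]
width: 0.0115
```

Emit:
apply_moves:
  targets:
    - {"fingers": 1,"linear": [0.05,0.01,-0.43],"delta_rot": [0.5,-2.96,0]}

```text
clock: 12.7
ee_pos: [0.4907, -0.1088, 0.1002]
eef_rot: [0.989, 0.086, 0.122, -0.01]
contact_force: [4.5, 4.7, 0.4]
width: 0.0113
```

Emit:
apply_moves:
  targets:
    - {"fingers": 1,"linear": [0.04,0.01,-0.22],"delta_rot": [0.25,-1.5,0]}

```text
clock: 12.8
ee_pos: [0.4909, -0.1087, 0.0979]
eef_rot: [0.987, 0.086, 0.136, -0.011]
contact_force: [3.3, 2.4, 1.6]
width: 0.0114
```

```bash
python3 look.py k;python3 - <<'E'
import cv2
a=cv2.imread("pics/side_k.png")
cv2.imwrite("pics/side_kc.png",cv2.resize(a[140:200,300:380],None,fx=10,fy=10,interpolation=cv2.INTER_CUBIC))
E
```

```text
12.8 [ 0.4909 -0.1087  0.0979] [3.27 2.35 1.56] [ 0.51 -0.35  0.15] 0.01141802859354822
```

View pics/side_kc.png

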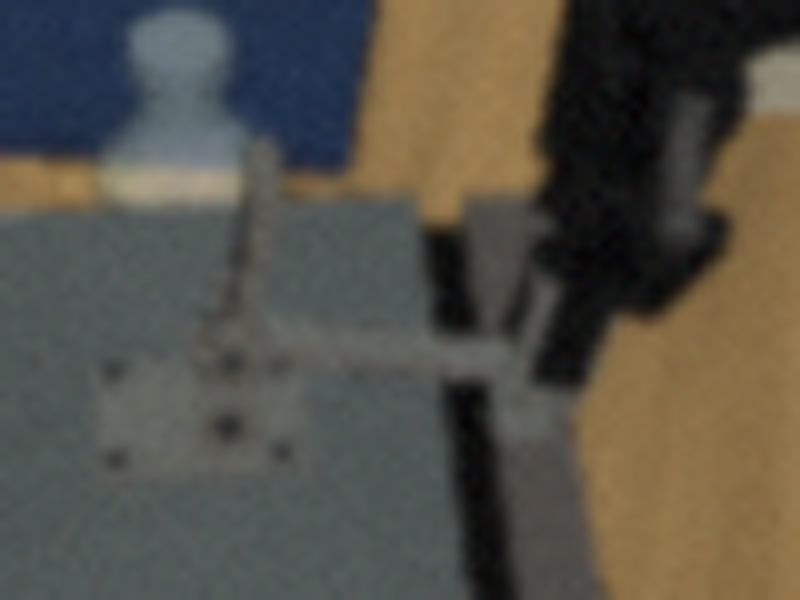

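Emit:
apply_moves:
  targets:
    - {"fingers": 1,"linear": [0.01,0,-0.1],"delta_rot": [0.12,-0.7,0]}

```text
clock: 13.0
ee_pos: [0.491, -0.1085, 0.097]
eef_rot: [0.986, 0.086, 0.141, -0.012]
contact_force: [-0.0, 0.7, 0.8]
width: 0.0113
```

Emit:
apply_moves:
  targets:
    - {"fingers": 1,"linear": [0.02,0,-0.1],"delta_rot": [0.12,-0.7,0]}

```text
clock: 13.1
ee_pos: [0.4913, -0.1085, 0.096]
eef_rot: [0.985, 0.086, 0.147, -0.012]
contact_force: [-1.0, 0.3, 1.0]
width: 0.0116
```

Emit:
apply_moves:
  targets:
    - {"fingers": 1,"linear": [0.01,0,-0.1],"delta_rot": [0.12,-0.7,0]}

```text
clock: 13.2
ee_pos: [0.4915, -0.1085, 0.0952]
eef_rot: [0.984, 0.086, 0.153, -0.013]
contact_force: [-5.9, 1.3, 22.3]
width: 0.0115
```

Emit:
apply_moves:
  targets:
    - {"fingers": 1,"linear": [0,0,0.05],"delta_rot": [0,0,0]}

```text
clock: 13.3
ee_pos: [0.4914, -0.1085, 0.0956]
eef_rot: [0.984, 0.086, 0.153, -0.013]
contact_force: [2.4, 1.9, 0.6]
width: 0.0115
```

```bash
python3 look.py l;python3 - <<'E'
import cv2
a=cv2.imread("pics/side_l.png")
cv2.imwrite("pics/side_lc.png",cv2.resize(a[140:200,300:380],None,fx=10,fy=10,interpolation=cv2.INTER_CUBIC))
E
```

```text
13.3 [ 0.4914 -0.1085  0.0956] [2.35 1.86 0.58] [0.34 0.08 0.13] 0.011485037654818162
```

View pics/side_lc.png

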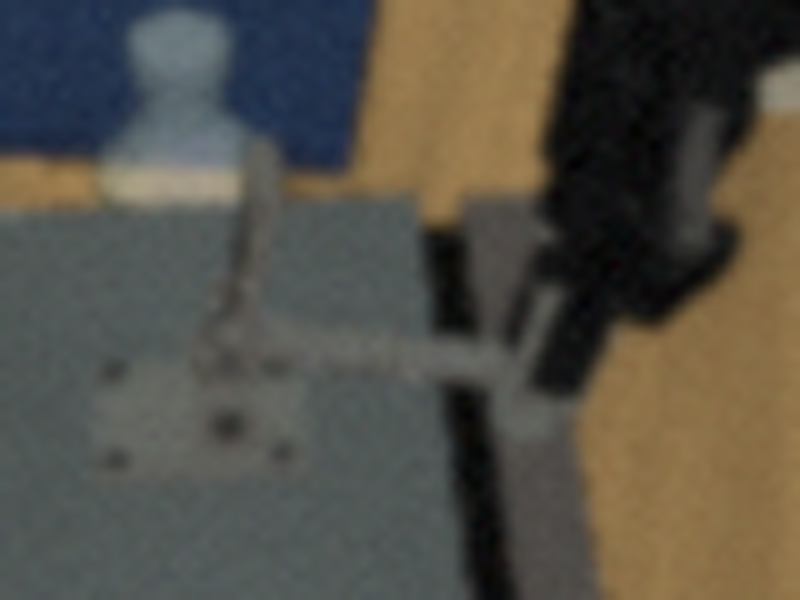

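Emit:
apply_moves:
  targets:
    - {"fingers": 1,"linear": [0.1,0.02,0],"delta_rot": [0,0,0]}
    - {"fingers": 1,"linear": [0.1,0.02,0],"delta_rot": [0,0,0]}

```text
clock: 13.6
ee_pos: [0.4925, -0.1081, 0.0954]
eef_rot: [0.984, 0.086, 0.153, -0.013]
contact_force: [-12.5, -6.4, 12.6]
width: 0.0114
```

Emit:
apply_moves:
  targets:
    - {"fingers": 1,"linear": [0.1,0.02,0],"delta_rot": [0,0,0]}

```text
clock: 13.7
ee_pos: [0.4931, -0.1077, 0.0954]
eef_rot: [0.985, 0.086, 0.152, -0.013]
contact_force: [-14.7, -4.4, 15.4]
width: 0.0116
```

Emit:
apply_moves:
  targets:
    - {"fingers": 1,"linear": [0.1,0.02,0],"delta_rot": [0,0,0]}

```text
clock: 13.8
ee_pos: [0.4942, -0.1076, 0.0954]
eef_rot: [0.984, 0.086, 0.152, -0.013]
contact_force: [-12.1, -4.5, 13.1]
width: 0.0113
```

Emit:
apply_moves:
  targets:
    - {"fingers": 1,"linear": [0,0,0.04],"delta_rot": [0,0,0]}

```text
clock: 13.9
ee_pos: [0.4944, -0.1077, 0.0957]
eef_rot: [0.984, 0.086, 0.152, -0.013]
contact_force: [-3.3, -2.1, 0.5]
width: 0.0114
```

```bash
python3 look.py m;python3 - <<'E'
import cv2
a=cv2.imread("pics/side_m.png")
cv2.imwrite("pics/side_mc.png",cv2.resize(a[140:200,300:380],None,fx=10,fy=10,interpolation=cv2.INTER_CUBIC))
E
```

```text
13.9 [ 0.4944 -0.1077  0.0957] [-3.26 -2.14  0.5 ] [-0.32  0.95 -0.03] 0.01135291027934438
```

View pics/side_mc.png

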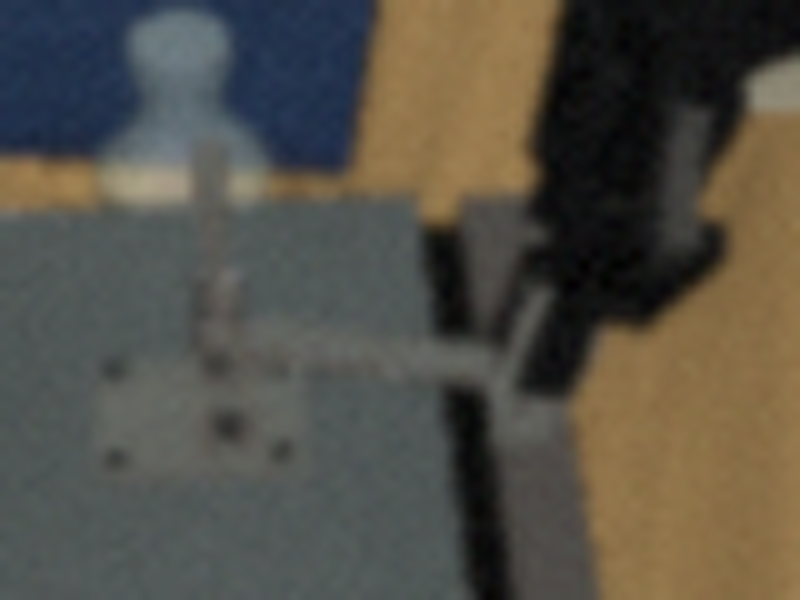

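Emit:
apply_moves:
  targets:
    - {"fingers": 1,"linear": [0.1,0.017,0],"delta_rot": [0,0,0]}

```text
clock: 14.1
ee_pos: [0.4951, -0.1074, 0.0956]
eef_rot: [0.985, 0.086, 0.152, -0.013]
contact_force: [-10.7, -6.2, 7.0]
width: 0.0114
```

Emit:
apply_moves:
  targets:
    - {"fingers": 1,"linear": [0.1,0.017,0],"delta_rot": [0,0,0]}

```text
clock: 14.2
ee_pos: [0.496, -0.1072, 0.0955]
eef_rot: [0.985, 0.086, 0.152, -0.013]
contact_force: [-11.8, -5.6, 7.1]
width: 0.0111
```

Emit:
apply_moves:
  targets:
    - {"fingers": 1,"linear": [0.1,0.017,0],"delta_rot": [0,0,0]}

```text
clock: 14.3
ee_pos: [0.4969, -0.107, 0.0955]
eef_rot: [0.985, 0.086, 0.152, -0.013]
contact_force: [-13.0, -6.3, 6.4]
width: 0.0115
```

Emit:
apply_moves:
  targets:
    - {"fingers": 1,"linear": [0.05,-0.04,0.02],"delta_rot": [0,0,0]}

```text
clock: 14.4
ee_pos: [0.4971, -0.1071, 0.0955]
eef_rot: [0.985, 0.086, 0.152, -0.013]
contact_force: [-12.8, -1.6, 5.8]
width: 0.0113
```

Emit:
apply_moves:
  targets:
    - {"fingers": 1,"linear": [0.1,0.0,0],"delta_rot": [0,0,0]}

```text
clock: 14.5
ee_pos: [0.4977, -0.1069, 0.0954]
eef_rot: [0.985, 0.086, 0.151, -0.014]
contact_force: [-15.2, -3.9, 9.0]
width: 0.0116
```

```bash
python3 look.py n;python3 - <<'E'
import cv2
a=cv2.imread("pics/side_n.png")
cv2.imwrite("pics/side_nc.png",cv2.resize(a[140:200,300:380],None,fx=10,fy=10,interpolation=cv2.INTER_CUBIC))
E
```

```text
14.5 [ 0.4977 -0.1069  0.0954] [-15.19  -3.87   9.03] [-0.47  2.33  0.05] 0.01164025172926374
```

View pics/side_nc.png

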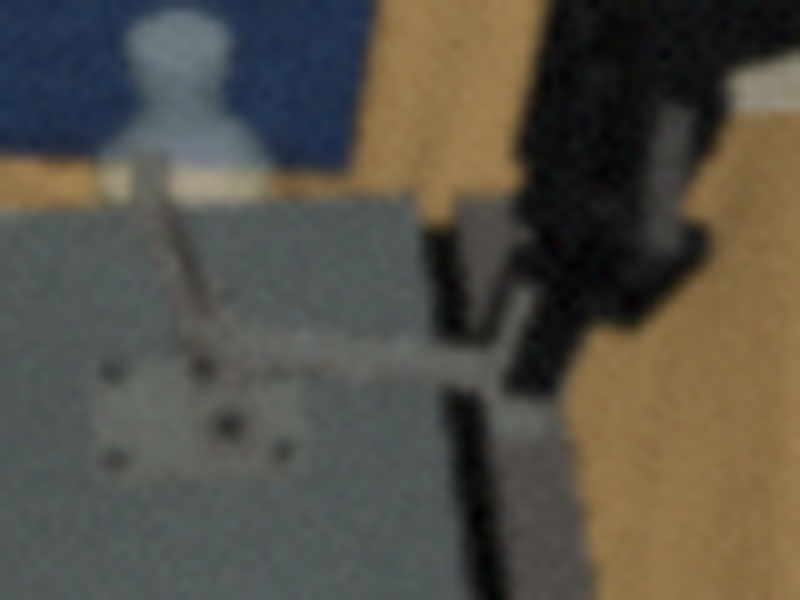

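Emit:
apply_moves:
  targets:
    - {"fingers": 1,"linear": [0.08,-0.01,0.03],"delta_rot": [0,0,0]}
    - {"fingers": 1,"linear": [0,0,0],"delta_rot": [0,0,0]}

```text
clock: 14.8
ee_pos: [0.4983, -0.1069, 0.0956]
eef_rot: [0.985, 0.086, 0.151, -0.014]
contact_force: [-14.3, -4.0, 4.3]
width: 0.0116
```

Emit:
apply_moves:
  targets:
    - {"fingers": 1,"linear": [0.08,0,0.0],"delta_rot": [0,0,0]}
    - {"fingers": 1,"linear": [0,0,0],"delta_rot": [0,0,0]}

```text
clock: 15.0
ee_pos: [0.4988, -0.1068, 0.0955]
eef_rot: [0.985, 0.086, 0.151, -0.014]
contact_force: [-15.8, -2.8, 5.0]
width: 0.0116
```

Emit:
apply_moves:
  targets:
    - {"fingers": 1,"linear": [0.08,0,0.0],"delta_rot": [0,0,0]}
    - {"fingers": 1,"linear": [0,0,0],"delta_rot": [0,0,0]}
    - {"fingers": 1,"linear": [0,0,0],"delta_rot": [0,0,0]}
    - {"fingers": 1,"linear": [0,0,0],"delta_rot": [0,0,0]}

```text
clock: 15.4
ee_pos: [0.4994, -0.1067, 0.0954]
eef_rot: [0.985, 0.086, 0.151, -0.014]
contact_force: [-17.1, -2.2, 6.8]
width: 0.0115
```

```bash
python3 look.py o;python3 - <<'E'
import cv2
a=cv2.imread("pics/side_o.png")
cv2.imwrite("pics/side_oc.png",cv2.resize(a[140:200,300:380],None,fx=10,fy=10,interpolation=cv2.INTER_CUBIC))
E
```

```text
15.4 [ 0.4994 -0.1067  0.0954] [-17.07  -2.18   6.78] [-0.36  2.56 -0.02] 0.011538846660682594
```

View pics/side_oc.png

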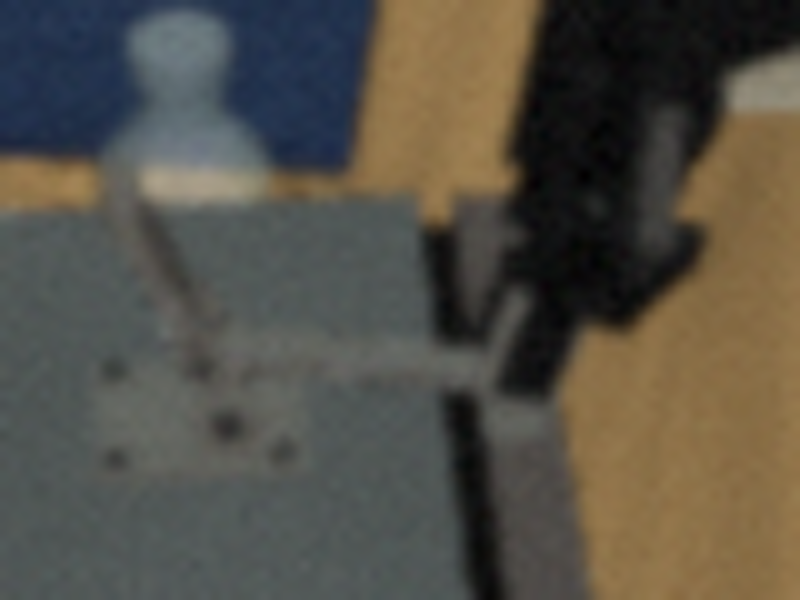

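Emit:
apply_moves:
  targets:
    - {"fingers": 0.3,"linear": [0,0,0],"delta_rot": [0,0,0]}
    - {"fingers": 0.2,"linear": [0,0,0],"delta_rot": [0,0,0]}
    - {"fingers": 0.2,"linear": [0,0,0],"delta_rot": [0,0,0]}
    - {"fingers": 0.2,"linear": [0,0,0],"delta_rot": [0,0,0]}

```text
clock: 15.9
ee_pos: [0.5021, -0.1078, 0.0964]
eef_rot: [0.984, 0.086, 0.153, -0.013]
contact_force: [-0.5, 0.5, 0.2]
width: 0.0345
```

Emit:
apply_moves:
  targets:
    - {"fingers": 0.2,"linear": [-0.15,-0.03,0.5],"delta_rot": [0,0,0]}
    - {"fingers": 0.2,"linear": [-0.3,-0.05,1],"delta_rot": [0,0,0]}
    - {"fingers": 0.2,"linear": [-0.6,-0.1,2],"delta_rot": [0,0,0]}
    - {"fingers": 0.2,"linear": [-0.9,-0.15,3],"delta_rot": [0,0,0]}
    - {"fingers": 0.2,"linear": [-0.9,-0.15,3],"delta_rot": [0,0,0]}

```text
clock: 16.4
ee_pos: [0.4724, -0.1126, 0.1929]
eef_rot: [0.984, 0.085, 0.153, -0.012]
contact_force: [0.9, 0.0, -0.0]
width: 0.0341
```

```bash
python3 look.py p;python3 - <<'E'
import cv2
a=cv2.imread("pics/side_p.png")
cv2.imwrite("pics/side_pc.png",cv2.resize(a[140:200,300:380],None,fx=10,fy=10,interpolation=cv2.INTER_CUBIC))
E
```

```text
16.4 [ 0.4724 -0.1126  0.1929] [ 0.9   0.01 -0.01] [-0.04  0.13  0.02] 0.034091548440931464
```

View pics/side_pc.png

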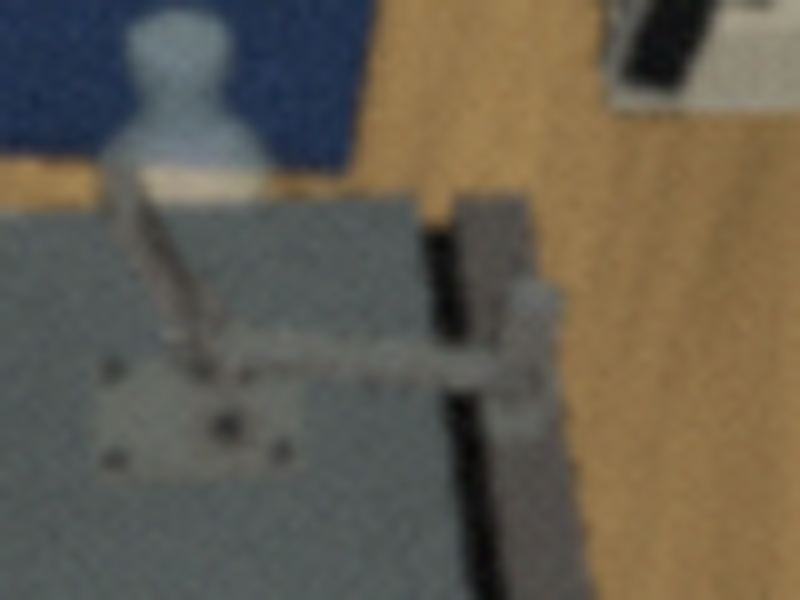

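Run:
```python
from h import *
P=(.6034,-.0895,.1678); off=np.array([-.39,.82])
for l in np.arange(.6,1.4,.1):
    L=latch(l,l-.15); print(round(l,1),((proj("side",casept(*P,L["end"]))[0]+off-[300,140])*10).round(), casept(*P,L["end"]).round(4))
for l in (.9,1.0,1.1):
    for r_ in (-.1,-.15,-.2):
        L=latch(l,l+r_); print(l,r_,((proj("side",casept(*P,np.array([L["tabtop"],L["lip"]])))+off-[300,140])*10).round().tolist(),L["lip"].round(4))
```

```text
0.6 [ 15. 276.] [[ 0.6239 -0.086   0.1341]]
0.7 [ 29. 259.] [[ 0.6201 -0.0867  0.1392]]
0.8 [ 45. 244.] [[ 0.6158 -0.0874  0.1439]]
0.9 [ 63. 229.] [[ 0.6111 -0.0882  0.1481]]
1.0 [ 83. 217.] [[ 0.6059 -0.0891  0.1519]]
1.1 [104. 206.] [[ 0.6005 -0.09    0.155 ]]
1.2 [127. 196.] [[ 0.5947 -0.091   0.1577]]
1.3 [151. 189.] [[ 0.5887 -0.092   0.1597]]
0.9 -0.1 [[519.0, 280.0], [520.0, 385.0]] [-0.1094  0.      0.0917]
0.9 -0.15 [[522.0, 293.0], [516.0, 398.0]] [-0.1085  0.      0.0874]
0.9 -0.2 [[524.0, 306.0], [511.0, 411.0]] [-0.1074  0.      0.0831]
1.0 -0.1 [[523.0, 277.0], [524.0, 382.0]] [-0.1105  0.      0.0927]
1.0 -0.15 [[526.0, 290.0], [520.0, 395.0]] [-0.1096  0.      0.0883]
1.0 -0.2 [[528.0, 303.0], [515.0, 408.0]] [-0.1084  0.      0.084 ]
1.1 -0.1 [[527.0, 274.0], [528.0, 380.0]] [-0.1116  0.      0.0935]
1.1 -0.15 [[530.0, 287.0], [524.0, 393.0]] [-0.1107  0.      0.0892]
1.1 -0.2 [[532.0, 301.0], [520.0, 405.0]] [-0.1096  0.      0.0849]
```

Emit:
apply_moves:
  targets:
    - {"fingers": 1,"linear": [0.5,0.1,1],"delta_rot": [-0.42,2.49,0]}
    - {"fingers": 1,"linear": [1.4,0.24,1],"delta_rot": [-0.42,2.49,0]}
    - {"fingers": 1,"linear": [1.6,0.28,0],"delta_rot": [-0.42,2.49,0]}
    - {"fingers": 1,"linear": [1.6,0.28,0],"delta_rot": [-0.42,2.49,0]}
    - {"fingers": 1,"linear": [1.6,0.28,0],"delta_rot": [-0.42,2.49,0]}
    - {"fingers": 1,"linear": [1.5,0.26,0],"delta_rot": [-0.42,2.49,0]}
    - {"fingers": 1,"linear": [1.0,0.2,0],"delta_rot": [-0.42,2.49,0]}
    - {"fingers": 1,"linear": [0,0,0],"delta_rot": [0,0,0]}
    - {"fingers": 1,"linear": [0,0,0],"delta_rot": [0,0,0]}

```text
clock: 17.4
ee_pos: [0.565, -0.096, 0.2111]
eef_rot: [0.996, 0.087, 0.0, -0.0]
contact_force: [0.3, 0.4, 0.3]
width: 0.0
```

```bash
python3 look.py q;python3 - <<'E'
from plant import telemetry
from h import *
s=telemetry.get_state();print(s["width"],R.from_quat(s["eef_rot"]).as_matrix().round(3))
X,Y,W=.6034,-.0895,.1678;ca,sa=np.cos(W),np.sin(W)
t=s["ee_pos"];d=t[:2]-[X,Y]
print("case",d[0]*ca+d[1]*sa,-d[0]*sa+d[1]*ca,t[2])
prev=None
for l in np.r_[np.arange(1.3,0,-.1),0]:
    x=-.032+.054*np.cos(l)-.003*np.sin(l)-.011; z=.098+.054*np.sin(l)+.003*np.cos(l)
    print(round(l,1),round(X+ca*x,4),round(Y+sa*x,4),round(z,4), "" if prev is None else (np.array([ca*(x-prev[0]),sa*(x-prev[0]),z-prev[1]])*100).round(2)); prev=(x,z)
E
```

```text
17.4 [ 0.565  -0.096   0.2111] [0.27 0.36 0.3 ] [-0.01  0.01 -0.02] 3.71625442145168e-05
9.155879323937653e-05 [[ 0.985  0.172  0.   ]
 [ 0.172 -0.985  0.001]
 [ 0.    -0.001 -1.   ]]
case -0.039540068723847806 -0.00010539440706554357 0.21136417356349602
1.3 0.5724 -0.0948 0.1508 
1.2 0.5775 -0.0939 0.1494 [ 0.51  0.09 -0.14]
1.1 0.5825 -0.093 0.1475 [ 0.5   0.08 -0.19]
1.0 0.5873 -0.0922 0.1451 [ 0.48  0.08 -0.24]
0.9 0.5918 -0.0915 0.1422 [ 0.45  0.08 -0.29]
0.8 0.596 -0.0908 0.1388 [ 0.42  0.07 -0.33]
0.7 0.5998 -0.0901 0.1351 [ 0.38  0.07 -0.37]
0.6 0.6033 -0.0895 0.131 [ 0.35  0.06 -0.41]
0.5 0.6063 -0.089 0.1265 [ 0.3   0.05 -0.44]
0.4 0.6089 -0.0886 0.1218 [ 0.26  0.04 -0.47]
0.3 0.611 -0.0882 0.1168 [ 0.21  0.04 -0.5 ]
0.2 0.6126 -0.0879 0.1117 [ 0.16  0.03 -0.52]
0.1 0.6137 -0.0878 0.1064 [ 0.11  0.02 -0.53]
0.0 0.6142 -0.0877 0.101 [ 0.06  0.01 -0.54]
```

View pics/look_q.png

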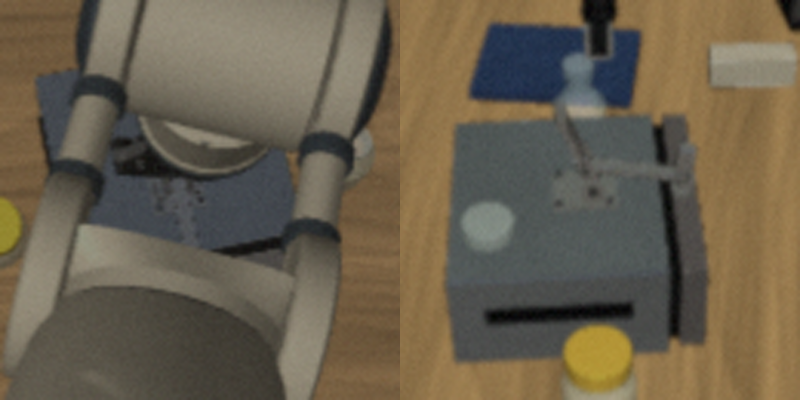

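Emit:
apply_moves:
  targets:
    - {"fingers": 1,"linear": [0,0,-1.5],"delta_rot": [0,0,0]}
    - {"fingers": 1,"linear": [0,0,-2],"delta_rot": [0,0,0]}
    - {"fingers": 1,"linear": [0,0,-1.5],"delta_rot": [0,0,0]}
    - {"fingers": 1,"linear": [0,0,-1],"delta_rot": [0,0,0]}
    - {"fingers": 1,"linear": [0.5,0.08,-0.03],"delta_rot": [0,0,0]}
    - {"fingers": 1,"linear": [0.3,0.05,-0.08],"delta_rot": [0,0,0]}

```text
clock: 18.1
ee_pos: [0.5739, -0.095, 0.1509]
eef_rot: [0.996, 0.086, 0.001, -0.0]
contact_force: [0.2, 0.3, 0.2]
width: -0.0003
```

Emit:
apply_moves:
  targets:
    - {"fingers": 1,"linear": [0.25,0.04,-0.05],"delta_rot": [0,0,0]}
    - {"fingers": 1,"linear": [0.25,0.04,-0.08],"delta_rot": [0,0,0]}

```text
clock: 18.3
ee_pos: [0.579, -0.0941, 0.1496]
eef_rot: [0.996, 0.087, 0.001, -0.0]
contact_force: [0.4, 1.3, -0.6]
width: 0.0001
```

Emit:
apply_moves:
  targets:
    - {"fingers": 1,"linear": [0.25,0.04,-0.08],"delta_rot": [0,0,0]}
    - {"fingers": 1,"linear": [0.25,0.04,-0.1],"delta_rot": [0,0,0]}

```text
clock: 18.5
ee_pos: [0.5835, -0.0932, 0.1475]
eef_rot: [0.996, 0.087, 0.0, -0.0]
contact_force: [-2.4, -0.0, 4.5]
width: 0.0002
```

```bash
python3 look.py r;python3 - <<'E'
import cv2
a=cv2.imread("pics/side_r.png")
cv2.imwrite("pics/side_rc.png",cv2.resize(a[140:200,300:380],None,fx=10,fy=10,interpolation=cv2.INTER_CUBIC))
E
```

```text
18.5 [ 0.5835 -0.0932  0.1475] [-2.42 -0.05  4.46] [-0.07  0.38 -0.03] 0.00020329612121218864
```

View pics/side_rc.png

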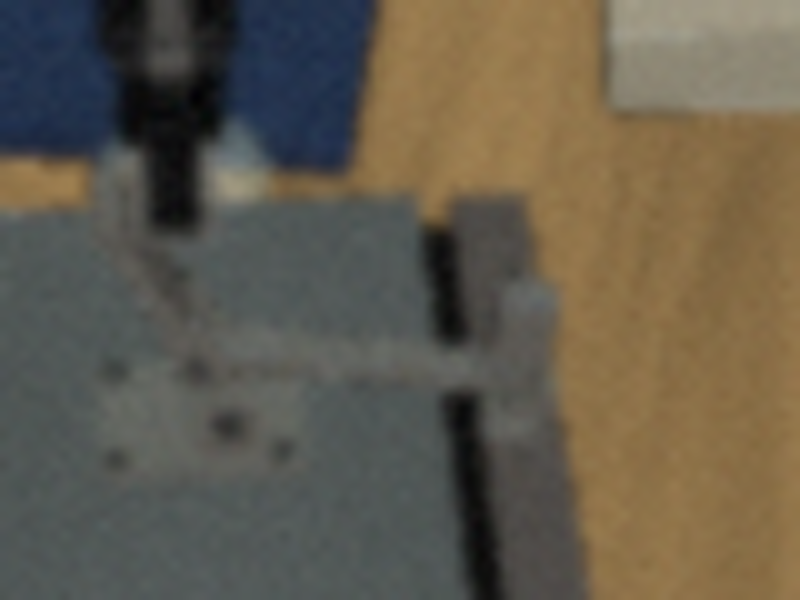

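Emit:
apply_moves:
  targets:
    - {"fingers": 1,"linear": [0.24,0.04,-0.12],"delta_rot": [0,0,0]}
    - {"fingers": 1,"linear": [0.24,0.04,-0.13],"delta_rot": [0,0,0]}
    - {"fingers": 1,"linear": [0.23,0.04,-0.14],"delta_rot": [0,0,0]}
    - {"fingers": 1,"linear": [0.22,0.04,-0.15],"delta_rot": [0,0,0]}

```text
clock: 19.0
ee_pos: [0.593, -0.0916, 0.1419]
eef_rot: [0.996, 0.086, 0.0, -0.0]
contact_force: [-1.3, 0.4, 5.1]
width: 0.0001
```

Emit:
apply_moves:
  targets:
    - {"fingers": 1,"linear": [0.21,0.035,-0.16],"delta_rot": [0,0,0]}
    - {"fingers": 1,"linear": [0.21,0.035,-0.17],"delta_rot": [0,0,0]}
    - {"fingers": 1,"linear": [0.19,0.035,-0.18],"delta_rot": [0,0,0]}
    - {"fingers": 1,"linear": [0.19,0.035,-0.19],"delta_rot": [0,0,0]}

```text
clock: 19.4
ee_pos: [0.6012, -0.0901, 0.1349]
eef_rot: [0.996, 0.086, 0.0, -0.0]
contact_force: [-1.5, 1.0, 5.4]
width: -0.0
```

```bash
python3 look.py s;python3 - <<'E'
import cv2
a=cv2.imread("pics/side_s.png")
cv2.imwrite("pics/side_sc.png",cv2.resize(a[140:200,300:380],None,fx=10,fy=10,interpolation=cv2.INTER_CUBIC))
E
```

```text
19.4 [ 0.6012 -0.0901  0.1349] [-1.54  0.97  5.44] [0.13 0.17 0.02] -4.292133575527899e-07
```

View pics/side_sc.png

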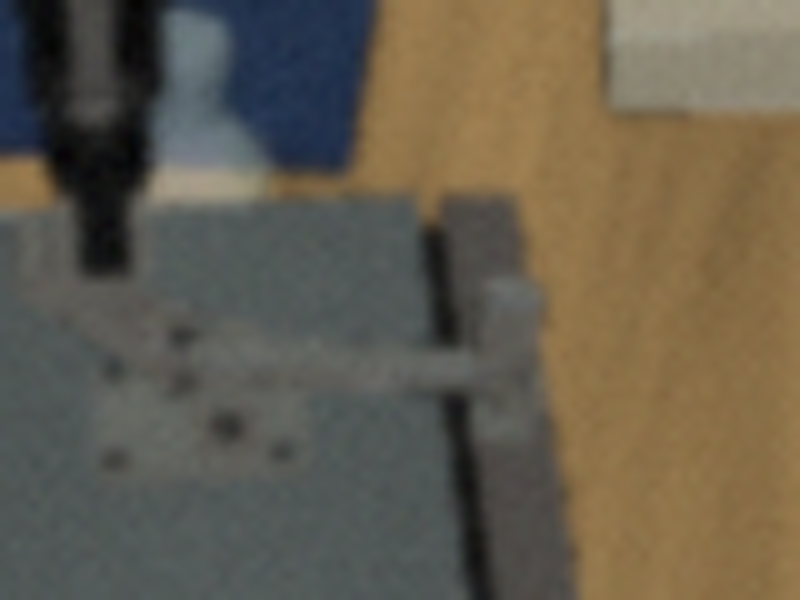

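Emit:
apply_moves:
  targets:
    - {"fingers": 1,"linear": [0.17,0.03,-0.2],"delta_rot": [0,0,0]}
    - {"fingers": 1,"linear": [0.17,0.03,-0.21],"delta_rot": [0,0,0]}
    - {"fingers": 1,"linear": [0.15,0.025,-0.22],"delta_rot": [0,0,0]}
    - {"fingers": 1,"linear": [0.15,0.025,-0.22],"delta_rot": [0,0,0]}

```text
clock: 19.9
ee_pos: [0.6074, -0.0891, 0.1262]
eef_rot: [0.996, 0.087, 0.0, -0.0]
contact_force: [1.6, 0.4, 5.2]
width: -0.0
```

Emit:
apply_moves:
  targets:
    - {"fingers": 1,"linear": [0.13,0.02,-0.23],"delta_rot": [0,0,0]}
    - {"fingers": 1,"linear": [0.13,0.02,-0.24],"delta_rot": [0,0,0]}
    - {"fingers": 1,"linear": [0.1,0.02,-0.25],"delta_rot": [0,0,0]}
    - {"fingers": 1,"linear": [0.1,0.02,-0.25],"delta_rot": [0,0,0]}

```text
clock: 20.3
ee_pos: [0.6117, -0.0883, 0.1163]
eef_rot: [0.996, 0.087, 0.0, -0.0]
contact_force: [0.7, -0.1, 2.1]
width: 0.0003
```

Emit:
apply_moves:
  targets:
    - {"fingers": 1,"linear": [0.08,0.015,-0.25],"delta_rot": [0,0,0]}
    - {"fingers": 1,"linear": [0.07,0.015,-0.26],"delta_rot": [0,0,0]}
    - {"fingers": 1,"linear": [0.05,0.01,-0.26],"delta_rot": [0,0,0]}
    - {"fingers": 1,"linear": [0.05,0.01,-0.26],"delta_rot": [0,0,0]}

```text
clock: 20.7
ee_pos: [0.614, -0.0878, 0.1059]
eef_rot: [0.996, 0.086, -0.0, -0.0]
contact_force: [1.2, 0.4, 1.1]
width: -0.0001
```

Emit:
apply_moves:
  targets:
    - {"fingers": 1,"linear": [0.02,0,-0.15],"delta_rot": [0,0,0]}
    - {"fingers": 1,"linear": [0.02,0,-0.1],"delta_rot": [0,0,0]}

```text
clock: 20.9
ee_pos: [0.6143, -0.0878, 0.1035]
eef_rot: [0.996, 0.086, -0.0, -0.0]
contact_force: [-1.0, 0.1, 0.5]
width: 0.0002
```

Emit:
apply_moves:
  targets:
    - {"fingers": 1,"linear": [0,0,-0.07],"delta_rot": [0,0,0]}

```text
clock: 21.0
ee_pos: [0.6143, -0.0878, 0.1029]
eef_rot: [0.996, 0.087, -0.0, -0.0]
contact_force: [0.2, -0.2, 0.7]
width: -0.0001
```

Emit:
apply_moves:
  targets:
    - {"fingers": 1,"linear": [0,0,-0.05],"delta_rot": [0,0,0]}

```text
clock: 21.1
ee_pos: [0.6144, -0.0878, 0.1025]
eef_rot: [0.996, 0.087, 0.0, -0.0]
contact_force: [-0.5, -0.2, 0.3]
width: -0.0
```

Emit:
apply_moves:
  targets:
    - {"fingers": 1,"linear": [0,0,-0.05],"delta_rot": [0,0,0]}

```text
clock: 21.2
ee_pos: [0.6145, -0.0878, 0.1021]
eef_rot: [0.996, 0.087, 0.0, -0.0]
contact_force: [-1.4, -0.2, -0.3]
width: 0.0001
```

Emit:
apply_moves:
  targets:
    - {"fingers": 1,"linear": [0,0,-0.04],"delta_rot": [0,0,0]}

```text
clock: 21.3
ee_pos: [0.6145, -0.0878, 0.1017]
eef_rot: [0.996, 0.087, 0.0, -0.0]
contact_force: [-0.9, 0.6, -0.0]
width: -0.0006
```

Emit:
apply_moves:
  targets:
    - {"fingers": 1,"linear": [0,0,-0.04],"delta_rot": [0,0,0]}

```text
clock: 21.4
ee_pos: [0.6145, -0.0878, 0.1013]
eef_rot: [0.996, 0.087, 0.0, -0.0]
contact_force: [0.3, -0.7, -0.0]
width: -0.0
```

Emit:
apply_moves:
  targets:
    - {"fingers": 1,"linear": [0,0,-0.03],"delta_rot": [0,0,0]}

```text
clock: 21.5
ee_pos: [0.6145, -0.0878, 0.101]
eef_rot: [0.996, 0.087, 0.0, -0.0]
contact_force: [-0.1, 0.8, 4.0]
width: -0.0002
```

```bash
python3 look.py t;python3 - <<'E'
import cv2
a=cv2.imread("pics/side_t.png")
cv2.imwrite("pics/side_tc.png",cv2.resize(a[140:200,300:380],None,fx=10,fy=10,interpolation=cv2.INTER_CUBIC))
E
```

```text
21.5 [ 0.6145 -0.0878  0.101 ] [-0.14  0.82  4.04] [ 0.01  0.11 -0.04] -0.0002140257621038133
```

View pics/side_tc.png

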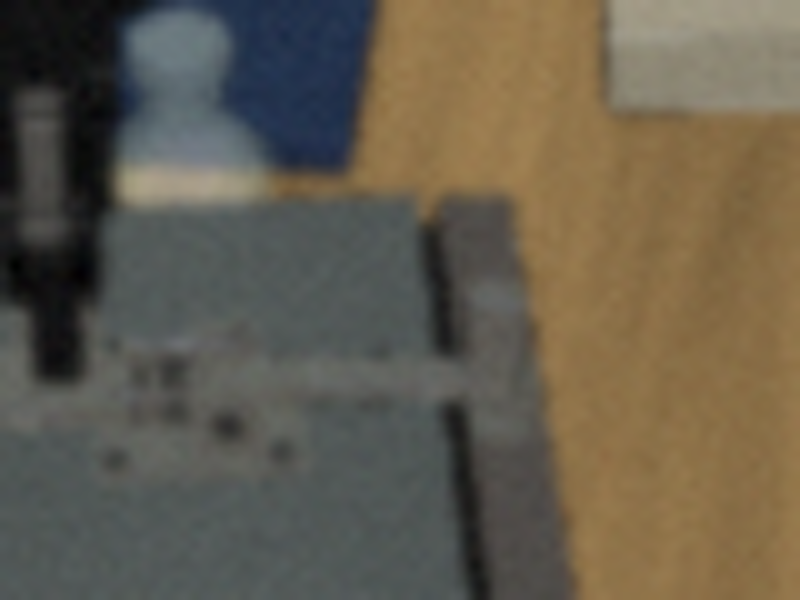

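Emit:
apply_moves:
  targets:
    - {"fingers": 1,"linear": [0,0,-0.03],"delta_rot": [0,0,0]}
    - {"fingers": 1,"linear": [0,0,0],"delta_rot": [0,0,0]}

```text
clock: 21.8
ee_pos: [0.6146, -0.0878, 0.1009]
eef_rot: [0.996, 0.087, 0.0, -0.0]
contact_force: [-1.2, 0.5, 4.7]
width: -0.0001
```

Emit:
apply_moves:
  targets:
    - {"fingers": 1,"linear": [0,0,-0.03],"delta_rot": [0,0,0]}
    - {"fingers": 1,"linear": [0,0,0],"delta_rot": [0,0,0]}

```text
clock: 22.0
ee_pos: [0.6146, -0.0879, 0.1009]
eef_rot: [0.996, 0.087, 0.0, -0.0]
contact_force: [-2.5, 1.3, 7.7]
width: 0.0
```

Emit:
apply_moves:
  targets:
    - {"fingers": 1,"linear": [0,0,-0.02],"delta_rot": [0,0,0]}
    - {"fingers": 1,"linear": [0,0,0],"delta_rot": [0,0,0]}

```text
clock: 22.2
ee_pos: [0.6146, -0.0879, 0.1008]
eef_rot: [0.996, 0.087, 0.0, -0.0]
contact_force: [-3.5, 0.6, 9.8]
width: 0.0001
```

Emit:
apply_moves:
  targets:
    - {"fingers": 1,"linear": [0,0,0.3],"delta_rot": [0,0,0]}
    - {"fingers": 1,"linear": [0,0,2],"delta_rot": [0,0,0]}
    - {"fingers": 1,"linear": [0,0,4],"delta_rot": [0,0,0]}
    - {"fingers": 1,"linear": [0,-2,4],"delta_rot": [0,0,0]}
    - {"fingers": 1,"linear": [-1.5,-4,2],"delta_rot": [0,0,0]}
    - {"fingers": 1,"linear": [-1.5,-4,0],"delta_rot": [0,0,0]}
    - {"fingers": 1,"linear": [-1.5,-4,0],"delta_rot": [0,0,0]}
    - {"fingers": 1,"linear": [-1.5,-4,0],"delta_rot": [0,0,0]}
    - {"fingers": 1,"linear": [-1.5,-4,0],"delta_rot": [0,0,0]}
    - {"fingers": 1,"linear": [-1.5,-2,0],"delta_rot": [0,0,0]}

```text
clock: 23.2
ee_pos: [0.5236, -0.3308, 0.2231]
eef_rot: [0.996, 0.086, 0.0, 0.0]
contact_force: [-0.6, 0.3, -0.3]
width: -0.0002
```

```bash
python3 look.py u .6034 -.0895 .1678 .002 0 0 ;python3 - <<'E'
import cv2
a=cv2.imread("pics/side_u.png");b=cv2.imread("pics/top_u.png")
cv2.imwrite("pics/side_uc.png",cv2.resize(a[140:200,290:370],None,fx=10,fy=10,interpolation=cv2.INTER_CUBIC))
cv2.imwrite("pics/top_uc.png",cv2.resize(b[155:225,325:385],None,fx=8,fy=8,interpolation=cv2.INTER_CUBIC))
E
```

```text
23.2 [ 0.5236 -0.3308  0.2231] [-0.62  0.29 -0.28] [ 0.02 -0.01 -0.04] -0.0002236101100930229
```

View pics/look_u.png

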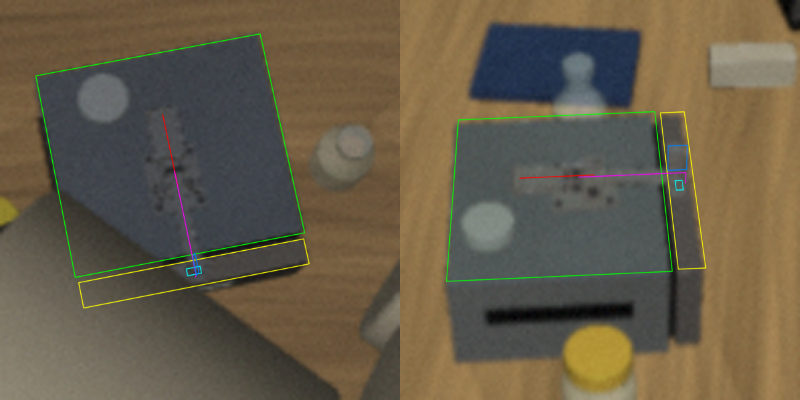

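View pics/side_uc.png

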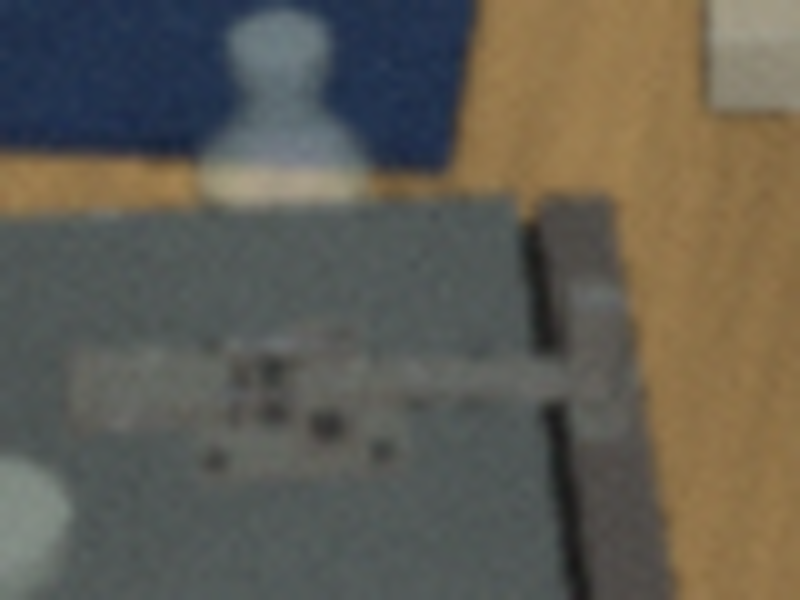

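View pics/top_uc.png

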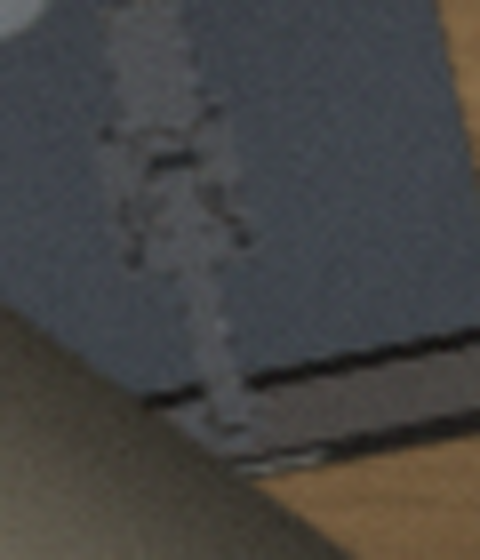

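Lever lies flat, the claw is down over the keeper (lip near 600,420 in the side crop), and the drawer matches the 2 mm overlay. The robot is clear, so I'm handing in.

```bash
python3 -c "
from plant import r; print(r.job_done())"
```

```text
the job is handed in; nothing more can be done
None
```

The case is shut and latched, and I handed the job in at about 23 s of the 72 s allowed. The hand-in gives no verdict.

- **Drawer:** I pushed it onto the seal and held a steady push of about 10.5 N for at least half a second. Total force stayed under 11.1 N in every reading.
- **Claw:** I gripped the tab, swung the nose down onto the drawer front, and drew it snug to about 17 N of total hand pull. The lever was still about 1 rad open and the drawer could be seen moving in.
- **Lever:** I pressed it over centre down to its hard stop. At the stop the position no longer changed as the force rose to about 10 N, at the height expected for fully shut.

**Last checks:**
- **Latch and drawer:** the final pictures show the lever lying flat, the claw down over the keeper, and the drawer about 2 mm open, judged by overlay to roughly 2 mm.
- **Robot and surroundings:** the robot was clear, and the things visible in the close-up pictures looked unmoved. I did not check the cup, carton and tape again at the end.

**What I could not confirm:**
- **Claw pull:** I could not measure the force between claw and keeper directly, so I inferred it from the drawer moving in as the claw was drawn and the lever closed.
- **Force spike:** while the claw was going down, one reading showed about 22 N of it pressing on the drawer front (limit 30 N), and I backed off at once.

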